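# Run the cream filler's lever home and refit its control knob

## Robot

A 7-joint arm with a two-finger parallel gripper is mounted at the origin on the work surface. World frame = base frame: x ahead of the robot, y to its left, z up, the work surface at z = 0. Lengths are in m, angles in rad, forces in N, time in s.
With the tool pointing down it reaches from about 0.4 to 0.85 m from the base axis. Payload 10.4 kg.
Tool frame: the origin (TCP) lies on the front face of the gripper's body, between the roots of the fingers; the fingertips stand 70 mm ahead of it and the grasp point (between the pads) lies 51 mm ahead of it (grasp_offset is the distance from the TCP to the grasp point, in m); z points along the fingers, y is the direction in which the jaws open and shut (so a half turn about z gives the same grasp; the last joint's range is limited). The gripper opens to 87 mm and grips with 3 to 60 N. Pads are 19 mm wide; open, the fingers measure 117 mm over their backs; the gripper's body (75 mm by 190 mm) begins 51 mm behind the grasp point.
Start: joints at [1.187, 0.332, -0.065, 1.46, 0.022, 1.35, -0.088], TCP at [0.221, -0.585, 0.292] pointing down, gripper open.
Joint ranges: [-2.6, 2.6], [-0.5, 2.12], [-1.47, 1.34], [0.16, 2.42], [-1.27, 4.41], [0.06, 2.06], [-2.6, 2.6]. Speed limits (rad/s): [2.22, 2.22, 2.79, 2.79, 3.14, 3.14, 3.14].

## Interface

Orientations are given as a unit quaternion [x, y, z, w].
In Python, from bench import * gives the robot as it stands. The module is installed in compiled form; this text tells all that it offers.
- The arm moves only by the tool arm_command, never from a script. Its argument "commands" is a list of rows, each a list of 3 entries, a list of its own where there are three numbers: the opening in per cent of the stroke, from 0 (shut) to 100 (fully open), then the shift along the tool's x, y, z in m, then the turn, a rotation vector about the tool's x, y, z in rad. A call has exactly 10 rows; each row is the pose to reach, as a shift and turn from the pose commanded when the call began, along the tool's axes at that moment; what a row does not reach only later rows make up. A row lasts 1/12 s, in which the tool goes at most 41.7 mm and 7.16 degrees, less where a joint would pass 70% of its speed; a pose out of reach is approached as far as the arm can. A call with a gripper value outside its range is refused whole. The fingers move at their own pace and stop on an object; "squeeze" is the grip in N (left out, the last holds). Time passes only in rows, so rows that repeat a pose let the fingers close, or fill a call up. It gives the time, the measured TCP pose, the force and the opening at its end, in the units of the state.
- read_state(): the state, without advancing time (a new reading comes with each control period).
- camera(name): name is "scene" or "top" or "wrist"; returns a dict with "pixels" (420x560x3 uint8, red, green, blue), "fx", "fy", "cx", "cy" (pixels), "dist_coeffs" ([k1, k2, p1, p2, k3] as OpenCV has them; the pictures are not rectified), "rvec" (rotation vector, rad) and "tvec" (3), from world to camera coordinates, as OpenCV has them; the wrist camera has in their place "mount" (4x4, takes a point from camera to tool coordinates, whose origin is the TCP and whose axes are the flange's). Camera axes: x right, y down, z forward; pixel columns grow to the right and rows downward; lengths in m; the calibration is good to about 2 mm. A picture is of the moment at which its call begins: read the wrist's pose just before it. There is no depth.
- close_job(): hands the job in, once; it reports no verdict.
The state is a dict: "time": time; "joint_positions": joint angles; "joint_vel": joint speeds; "joint_torque": joint torques, N m; "ee_pos": TCP position; "eef_rot": TCP orientation; "ft_force": force on the tool from outside, world axes, zero at the start; "torque": the same for the moment, N m; "width": finger opening in m.
Only numpy, scipy, OpenCV 4.12 (cv2) and the standard library are available. Lean on these libraries where they do the work, as an engineer would, in place of code of your own. Each camera call takes 0.05 s, during which the arm holds its last target.

## Task

On the cream filler, pull the red sprung lever towards you through its full stroke, then ease it slowly all the way back to rest with the hand still on it, never letting it fly back. Then pick up the loose black knob, turn it so that its pointer is on the side of the spindle's flat, push it fully onto the D-shaped spindle of the grey console, and finish while still holding the knob with the spindle pressed right in against its spring. Leave everything else on the table where it stands.

Things in the scene. Friction and masses are not known exactly. Their poses are not given: they have to be found in the camera images.
- knob_center (a point): Centre of the loose black lozenge knob, 56 long (x), 30 wide (y), 38 tall, about 60 g, upright on its open underside, z up. Pinch it across the 30 width. A white line on top, from the middle to the +x end, is its pointer. The underside has a D bore on the vertical axis, 24 deep, 18.5 across, its flat 5.25 from the axis on the pointer (+x) side.
- knob_bore (a point): Centre of the closed inner end of the knob's bore, on its axis, 24 above the underside; axes as the knob's.
- knob_point (a point): The pointer end of the knob, 28 along +x from the axis, 24 above the underside.
- spindle_tip (a point): Centre of the top of the upright brass D-spindle on the grey console at the filler's right (-y). 16 across, flat 4 from the axis on its +x side (red mark on the dial there), top 5 tapered. Stands 34 above the console (100 x 90, top 72 above the table). Turns only stiffly. Knob is fully on when the bore's inner end meets this tip: underside then 10 above the console.
- spindle_press (a joint): How far the spindle is pushed down, m: 0 up at rest, 0.006 fully in. Sprung: starts to move at about 3 N, fully in at about 8 N, pops up again when let go.
- lever_grip (a point): Point on the lever's red round handle bar, near its middle: bar 22 diameter, 120 long along y (level, across the filler), 229 above the table at rest. The bar's free end is 49 from here (+y); the lever's rod meets the bar 67 from here on the filler's side (-y). This frame turns with the lever.
- lever_pivot (a point): On the lever's level pivot axis, in line with lever_grip, 105 above the table; the handle moves round it at radius 130. The y axis is the pivot axis. This frame turns with the lever; at rest x and y lie along the filler's (x to the filler's back, away from the robot).
- lever (a joint): Lever angle, rad: 0 at rest (leaning 0.3 back, away from the robot), 1.0 at the end of its stroke (pulled towards the robot, leaning 0.7 forward). Sprung and damped: the handle needs about 3 N at the start, 9 N at the end, and 4 N more per rad/s; let go, it returns to 0 by itself, too fast unless near rest.
- filler: Cream filler fixed to the table: base plate 220 x 400, white body 170 x 130 to 142 above the table, steel hopper 144 across with red lid, top 252 above the table; lever on its left (+y), console on its right. Origin on the table under the hopper; front (-x) faces the robot.
- nozzle: Bystander: brass piping nozzle, a cone 40 wide and 52 tall, point up (mm). Origin at the centre of its underside.
- cutter: Bystander: steel ring cutter, 48 across, 35 tall (mm). Origin at the centre of its underside.
- jar: Bystander: glass jar with red lid, 64 across, 100 tall (mm). Origin at the centre of its underside.
- bowl: Bystander: steel bowl, 140 across, 60 tall (mm). Origin at the centre of its underside.
- spatula: Bystander: spatula lying flat, on the table.
- brush: Bystander: pastry brush lying flat, on the table.
- mug: Bystander: white mug, 76 across, 90 tall (mm). Origin at the centre of its underside.
There are look-alikes about, which are no part of the job. Leave any green or orange look-alike of the part that bears knob_center alone.

How it is judged:
By the outcome, as a careful person would: the job done as asked, in the order asked, and still so for the second after the job is handed in, while the arm keeps its last pose, push and grip.
It also fails if it takes over 67 s, if anything falls off the work surface, if the arm or the gripper's body presses on something with over 40 N, if the wrist force passes 120 N, or if a joint passes its speed limit or range.

## Working session

There is one attempt and no reset: what is moved stays moved. The work goes in short steps, Python scripts to look and compute and a tool call to move; the robot and the scene stay as the last step left them, time stands still between calls to the robot, and variables do not carry over. Pictures are saved under pics/ and viewed, and the job is handed in when it is done.

Besides the shell and the picture viewer there is one more tool, called after "Request:" in YAML: its name, and indented under it one key for each argument. arm_command: Moves the arm, as the interface text tells. Its arguments: {"type":"object","properties":{"commands":{"type":"array","items":{"type":"array"}},"squeeze":{"type":"number"}},"required":["commands"]}

```bash
mkdir -p pics; cat > h.py <<'E'
from bench import *
import numpy as np, cv2
from scipy.spatial.transform import Rotation as R
def save(c,n): cv2.imwrite('pics/'+n,np.array(c["pixels"])[:,:,::-1])
def K(c): return np.array([[c["fx"],0,c["cx"]],[0,c["fy"],c["cy"]],[0,0,1.]])
def ext(c,s=None):
    if "rvec" in c:
        Rm=cv2.Rodrigues(np.array(c["rvec"],float))[0]; t=np.array(c["tvec"],float)
        return Rm.T,-Rm.T@t   # cam->world
    M=np.array(c["mount"]); Rt=R.from_quat(s["eef_rot"]).as_matrix()
    return Rt@M[:3,:3], Rt@M[:3,3]+np.array(s["ee_pos"])
def ray(c,uv,s=None):
    p=cv2.undistortPoints(np.array(uv,float).reshape(-1,1,2),K(c),np.array(c["dist_coeffs"],float)).reshape(-1,2)
    Rw,o=ext(c,s); d=np.c_[p,np.ones(len(p))]@Rw.T
    return o,d
def onz(c,uv,z,s=None):
    o,d=ray(c,uv,s); return o+d*((z-o[2])/d[:,2])[:,None]
def tri(o1,d1,o2,d2):
    A=np.c_[d1,-d2]; x=np.linalg.lstsq(A,o2-o1,rcond=None)[0]
    a=o1+d1*x[0];b=o2+d2*x[1]; return (a+b)/2,np.linalg.norm(a-b)
def proj(c,P,s=None):
    Rw,o=ext(c,s); Rm=Rw.T
    return cv2.projectPoints(np.array(P,float).reshape(-1,1,3),cv2.Rodrigues(Rm)[0],-Rm@o,K(c),np.array(c["dist_coeffs"],float))[0].reshape(-1,2)
E
python3 - <<'E'
from h import *
s=read_state();print(s)
for n in("scene","top","wrist"):
    c=camera(n);save(c,n+"0.png");print(n,{k:v for k,v in c.items() if k!="pixels"})
    if n!="wrist": print(ext(c)[1])
E
```

```text
{'time': 0.0, 'joint_positions': array([ 1.1873774 ,  0.33289719, -0.06469324,  1.4609618 ,  0.02157691,
        1.34986061, -0.08846768]), 'joint_vel': array([ 0.00098956, -0.00066027, -0.00067151, -0.00208999, -0.00072405,
       -0.00014266,  0.00031519]), 'joint_torque': array([-4.06996821e-05, -6.23263264e+01,  2.41140352e-02, -3.89889050e+01,
       -6.14948594e-02,  3.99262388e-02,  1.68557849e-04]), 'ee_pos': array([ 0.22055087, -0.58448715,  0.29142824]), 'eef_rot': array([ 9.83766260e-01,  1.79453151e-01, -1.50522336e-04, -7.00312944e-04]), 'ft_force': array([ 0.33514262,  0.40417039, -0.57514946]), 'torque': array([-0.03249397,  0.01308187, -0.03207762]), 'width': 0.08695051994681936}
scene {'fx': 516.3095601832343, 'fy': 516.3095601832343, 'cx': 276.98455686039154, 'cy': 201.76122177552242, 'dist_coeffs': array([-0.03141188,  0.        ,  0.        ,  0.        ,  0.        ]), 'rvec': array([ 2.06368565,  0.6462568 , -0.36543734]), 'tvec': array([-0.47912608, -0.03013591,  1.79009623])}
[ 1.27422377 -0.96771608  0.93530414]
top {'fx': 387.854071154503, 'fy': 387.854071154503, 'cx': 281.4091875227834, 'cy': 203.11011938013124, 'dist_coeffs': array([-0.10484754,  0.        ,  0.        ,  0.        ,  0.        ]), 'rvec': array([ 2.19200607, -2.14240263,  0.08445734]), 'tvec': array([0.02953032, 0.57580371, 1.15701207])}
[0.46616549 0.0245028  1.20548257]
wrist {'fx': 378.32178833366976, 'fy': 378.32178833366976, 'cx': 282.8359466817573, 'cy': 208.56528657707963, 'dist_coeffs': array([-0.04815796,  0.        ,  0.        ,  0.        ,  0.        ]), 'mount': array([[ 8.28710550e-04, -9.66605001e-01, -2.56269556e-01,
         6.82030300e-02],
       [ 9.99999500e-01,  6.57590605e-04,  7.53424525e-04,
         3.34184052e-04],
       [-5.59743461e-04, -2.56270053e-01,  9.66605063e-01,
        -9.21742222e-02],
       [ 0.00000000e+00,  0.00000000e+00,  0.00000000e+00,
         1.00000000e+00]])}
```

View pics/scene0.png

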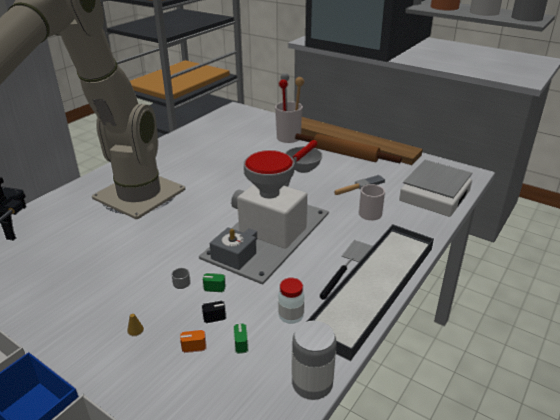

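View pics/top0.png

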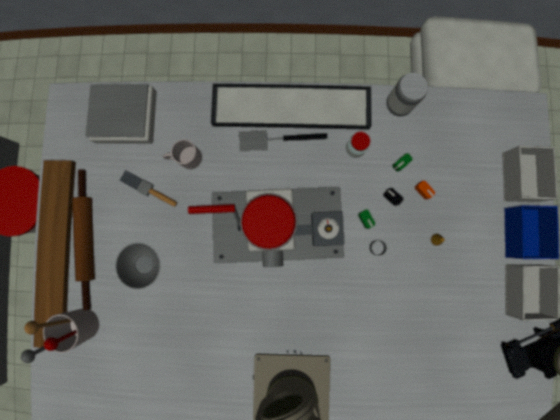

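View pics/wrist0.png

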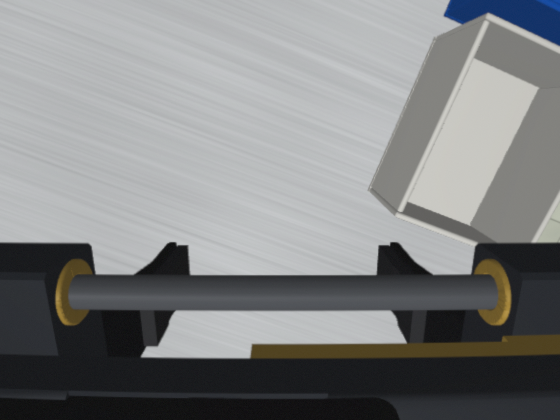

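The scene view shows the filler in the middle and the black knob at about (214,311), with green and orange look-alikes around it. In the top view the lever bar is at about (212,209), the spindle at (327,229) and the black knob at (393,197). I'll zoom in next.

```bash
python3 - <<'E'
from h import *
c=camera("top");im=np.array(c["pixels"])[:,:,::-1]
a=cv2.resize(im[140:280,170:270],None,fx=4,fy=4,interpolation=cv2.INTER_CUBIC)
b=cv2.resize(im[140:280,300:400],None,fx=4,fy=4,interpolation=cv2.INTER_CUBIC)
cv2.imwrite('pics/topz.png',np.hstack([a[:560],b[:560]]))
c=camera("scene");im=np.array(c["pixels"])[:,:,::-1]
cv2.imwrite('pics/scz.png',cv2.resize(im[130:350,170:360],None,fx=2.7,fy=2.7,interpolation=cv2.INTER_CUBIC))
E
```

```text
(no output)
```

View pics/topz.png

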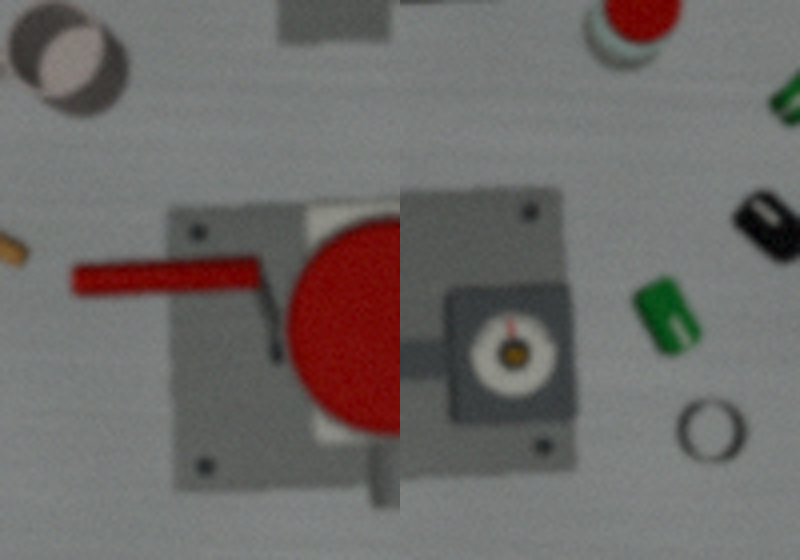

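View pics/scz.png

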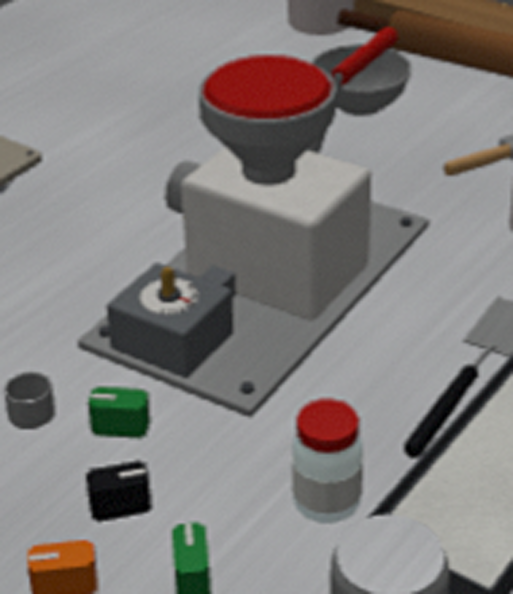

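```bash
python3 - <<'E'
from h import *
c=camera("top");s=camera("scene")
im=np.array(c["pixels"]).astype(int)
# hopper lid
red=((im[...,0]>110)&(im[...,1]<40)).astype(np.uint8)
n,l,st,ce=cv2.connectedComponentsWithStats(red)
for i in range(1,n):
    if st[i,4]>30: print(st[i],ce[i],onz(c,ce[i],.252),onz(c,ce[i],.229))
    if 180<ce[i][0]<235 and st[i,4]>100:
        pts=np.argwhere(l==i)[:,::-1].astype(np.float32); 
        box=cv2.boxPoints(cv2.minAreaRect(pts)); W=onz(c,box,.229);print("bar",box,W)
        vx,vy,x0,y0=cv2.fitLine(pts,cv2.DIST_L2,0,.01,.01).ravel(); W=onz(c,[[x0-20*vx,y0-20*vy],[x0+20*vx,y0+20*vy]],.229);d=W[1]-W[0];print(np.degrees(np.arctan2(d[1],d[0])))
# plate corners approx from zoom (170,140)/(300,140)
z=[(170+168/4,140+207/4),(170+176/4,140+491/4),(300+(560-400)/4,140+187/4),(300+(577-400)/4,140+468/4)]
print("plate",onz(c,z,0.006))
bol=[(170+198/4,140+233/4),(170+206/4,140+467/4),(300+130/4,140+212/4),(300+144/4,140+446/4)]
print(onz(c,bol,.01), onz(c,bol,.01).mean(0))
print("spindle",onz(c,[300+114/4,140+355/4],.106), "red mark",onz(c,[300+111/4,140+325/4],.073),"dial",onz(c,[300+113.5/4,140+353/4],.073))
sp=[170+167/2.7,130+268/2.7];o1,d1=ray(c,[300+114/4,140+355/4]);o2,d2=ray(s,sp);print(tri(o1,d1[0],o2,d2[0]))
m=(im.sum(2)<90).astype(np.uint8);m[:, :380]=0;m[:,410:]=0;m[:170]=0;m[215:]=0
n,l,st,ce=cv2.connectedComponentsWithStats(m);print(st[1:],ce[1:],[onz(c,x,.03) for x in ce[1:]])
for n2,px in (("mug",(183,153)),("bowl",(138,266))): print(n2,onz(c,px,.03))
E
```

```text
[354 133  15  16  96] [359.97916667 141.38541667] [[ 0.71458782 -0.15485364  0.252     ]] [[ 0.72058029 -0.1591801   0.229     ]]
[   0  167   38   68 2185] [ 17.05446224 200.79679634] [[0.54478284 0.73669306 0.252     ]] [[0.54667925 0.75387258 0.229     ]]
[ 244  197   49   50 1880] [267.80478723 221.59521277] [[0.50778203 0.07161554 0.252     ]] [[0.50878591 0.072752   0.229     ]]
[189 208  38   4  79] [205.13924051 209.25316456] [[0.53466278 0.22814851 0.252     ]] [[0.53631508 0.23306087 0.229     ]]
plate [[ 0.60778875  0.26128403  0.006     ]
 [ 0.38742229  0.24673102  0.006     ]
 [ 0.63222004 -0.13855616  0.006     ]
 [ 0.41484046 -0.15407755  0.006     ]]
[[ 0.58743194  0.23609766  0.01      ]
 [ 0.40673043  0.22335672  0.01      ]
 [ 0.61156526 -0.11484583  0.01      ]
 [ 0.43129723 -0.12789274  0.01      ]] [0.50925622 0.05417895 0.01      ]
spindle [[ 0.49775967 -0.09352615  0.106     ]] red mark [[ 0.52053954 -0.09457476  0.073     ]] dial [[ 0.50015678 -0.09668331  0.073     ]]
(array([ 0.49845023, -0.09335292,  0.10292117]), np.float64(0.001568332346041448))
[[385 189  17  16 125]] [[393.4   197.552]] [array([[ 0.59942002, -0.29998734,  0.03      ]])]
mug [[0.72475793 0.35321146 0.03      ]]
bowl [[0.37120832 0.47791347 0.03      ]]
```

```bash
python3 - <<'E'
from h import *
c=camera("top")
im=np.array(c["pixels"]).astype(int)
red=((im[...,0]>70)&(im[...,1]<45)&(im[...,2]<45)).astype(np.uint8);red[:,240:]=0;red[:,:180]=0
ys,xs=np.nonzero(red);print(xs.min(),xs.max())
for x in range(186,240,4): print(x,ys[xs==x].min() if (xs==x).any() else None,ys[xs==x].max() if (xs==x).any() else None)
e=[(188,209.3),(234.8,208)]
W=onz(c,e,.231);print(W,np.linalg.norm(W[1]-W[0]));d=W[1]-W[0];print("grip",W[0]+d/np.linalg.norm(d)*.049, np.degrees(np.arctan2(d[0],-d[1])))
# prediction by yaw .067 : rel offset
E
```

```text
189 234
186 None None
190 207 213
194 206 212
198 206 212
202 206 212
206 206 212
210 206 212
214 205 212
218 205 212
222 205 212
226 204 211
230 204 211
234 206 211
238 None None
[[0.53502759 0.27673474 0.231     ]
 [0.5410889  0.15708634 0.231     ]] 0.11980183025006468
grip [0.53750672 0.22779749 0.231     ] 2.900083139457554
```

```bash
cat >> h.py <<'E'
def tq(a,tilt=0):
    # tool x at world angle a(deg), z down; tilt>0: rotate about tool y so fingers lean toward tool +x (body to tool -x)
    a=np.radians(a); X=np.array([np.cos(a),np.sin(a),0]);Z=np.array([0,0,-1.]);Y=np.cross(Z,X)
    return R.from_matrix(np.c_[X,Y,Z])*R.from_euler('y',tilt,degrees=True)
def go(s,pos,rot,ref=None):
    R0=R.from_quat(s["eef_rot"]); 
    sh=R0.inv().apply(np.array(pos)-s["ee_pos"]); rv=(R0.inv()*rot).as_rotvec()
    print("shift",sh.round(4),"turn",rv.round(4)); return sh,rv
E
python3 - <<'E'
from h import *
s=read_state();print(s["ee_pos"],s["eef_rot"])
print(tq(20.7).as_quat())
go(s,[.22,-.585,.36],tq(93.5));go(s,[.5365,.228,.36],tq(93.5));go(s,[.5365,.228,.282],tq(93.5))
E
```

```text
[ 0.22063707 -0.58473305  0.29217269] [ 9.83770578e-01  1.79430900e-01 -1.10848390e-05 -4.72579556e-05]
[0.98372863 0.17966075 0.         0.        ]
shift [-0.0007  0.     -0.0678] turn [-1.0000e-04 -1.0000e-04 -1.2711e+00]
shift [ 0.5824 -0.6489 -0.0678] turn [-1.0000e-04 -1.0000e-04 -1.2711e+00]
shift [ 0.5824 -0.6489  0.0102] turn [-1.0000e-04 -1.0000e-04 -1.2711e+00]
```

Request:
arm_command:
  commands:
    - [100,[0,0,-0.035],[0,0,0]]
    - [100,[0.01,-0.012,-0.068],[0,0,-0.1]]
    - [100,[0.035,-0.04,-0.068],[0,0,-0.22]]
    - [100,[0.062,-0.07,-0.068],[0,0,-0.34]]
    - [100,[0.09,-0.1,-0.068],[0,0,-0.46]]
    - [100,[0.117,-0.13,-0.068],[0,0,-0.58]]
    - [100,[0.144,-0.16,-0.068],[0,0,-0.7]]
    - [100,[0.171,-0.19,-0.068],[0,0,-0.82]]
    - [100,[0.198,-0.22,-0.068],[0,0,-0.94]]
    - [100,[0.225,-0.25,-0.068],[0,0,-1.06]]

```text
time: 1.23
ee_pos: [0.3432, -0.2695, 0.3605]
eef_rot: [0.756, 0.654, -0.0, 0.0]
ft_force: [1.4, 0.3, 0.6]
width: 0.087
```

```bash
python3 - <<'E'
from h import *
s=read_state();print(s["time"],s["ee_pos"],s["joint_positions"])
go(s,[.5365,.228,.36],tq(93.5))
E
```

```text
1.2333 [ 0.34319207 -0.2694607   0.36046324] [ 0.96348694 -0.10312707 -0.36871836  1.79531759 -0.0368089   1.4417825
  0.45710485]
shift [0.5201 0.1198 0.    ] turn [ 0.0004  0.001  -0.2052]
```

Request:
arm_command:
  commands:
    - [100,[0.035,0.008,0],[0,0,-0.1]]
    - [100,[0.075,0.017,0],[0,0,-0.205]]
    - [100,[0.115,0.026,0],[0,0,-0.205]]
    - [100,[0.155,0.036,0],[0,0,-0.205]]
    - [100,[0.195,0.045,0],[0,0,-0.205]]
    - [100,[0.235,0.054,0],[0,0,-0.205]]
    - [100,[0.275,0.063,0],[0,0,-0.205]]
    - [100,[0.315,0.073,0],[0,0,-0.205]]
    - [100,[0.355,0.082,0],[0,0,-0.205]]
    - [100,[0.395,0.091,0],[0,0,-0.205]]

```text
time: 2.07
ee_pos: [0.4923, 0.1074, 0.3608]
eef_rot: [0.688, 0.726, 0.0, 0.001]
ft_force: [0.6, -0.3, 0.3]
width: 0.0873
```

```bash
python3 - <<'E'
from h import *
s=read_state();print(s["time"],s["ee_pos"],s["joint_positions"])
go(s,[.5365,.228,.36],tq(93.5))
E
```

```text
2.0667 [0.49226033 0.10741226 0.3608001 ] [ 0.53870336  0.10399847 -0.89380188  1.62761828  0.08253258  1.44769313
 -0.30832218]
shift [0.118  0.0507 0.0008] turn [ 0.0016  0.0005 -0.0069]
```

Request:
arm_command:
  commands:
    - [100,[0.035,0.015,0],[0,0,-0.007]]
    - [100,[0.07,0.03,0],[0,0,-0.007]]
    - [100,[0.1,0.043,0],[0,0,-0.007]]
    - [100,[0.118,0.051,0],[0,0,-0.007]]
    - [100,[0.118,0.051,0],[0,0,-0.007]]
    - [100,[0.118,0.051,0],[0,0,-0.007]]
    - [100,[0.118,0.051,0],[0,0,-0.007]]
    - [100,[0.118,0.051,0],[0,0,-0.007]]
    - [100,[0.118,0.051,0],[0,0,-0.007]]
    - [100,[0.118,0.051,0],[0,0,-0.007]]

```text
time: 2.9
ee_pos: [0.5365, 0.2251, 0.3606]
eef_rot: [0.685, 0.728, 0.0, 0.001]
ft_force: [-0.3, 0.8, -0.3]
width: 0.0872
```

```bash
python3 - <<'E'
from h import *
s=read_state();print(s["time"],s["ee_pos"],s["joint_positions"])
c=camera("wrist");save(c,"w1.png")
im=np.array(c["pixels"]).astype(int)
red=((im[...,0]>70)&(im[...,1]<45)&(im[...,2]<45)).astype(np.uint8)
n,l,st,ce=cv2.connectedComponentsWithStats(red)
for i in range(1,n):
    if st[i,4]>200: 
        print(st[i],ce[i])
print("predicted grip px",proj(c,[[.5375,.228,.229]],s))
go(s,[.5365,.228,.282],tq(93.5))
E
```

```text
2.9 [0.53647326 0.22513138 0.36055407] [ 0.25987745  0.3390788  -0.9381648   1.43351021  0.27327595  1.50479155
 -0.60812944]
[ 267  141   35  134 4525] [284.51712707 207.24110497]
[271 311  30  18 474] [285.44092827 318.58649789]
predicted grip px [[286.7528004 219.022472 ]]
shift [0.0029 0.0001 0.0786] turn [ 0.0008  0.0008 -0.0007]
```

View pics/w1.png

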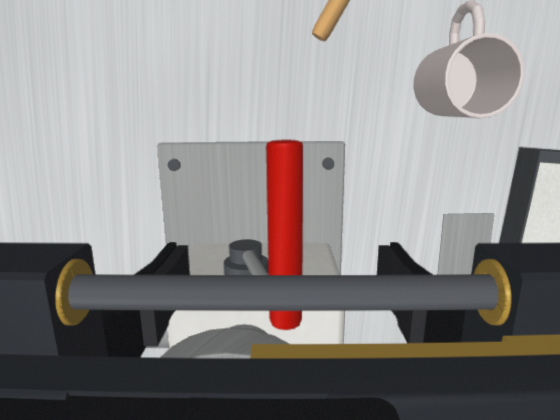

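Request:
arm_command:
  commands:
    - [100,[0.003,0,0.02],[0,0,0]]
    - [100,[0.003,0,0.04],[0,0,0]]
    - [100,[0.003,0,0.06],[0,0,0]]
    - [100,[0.003,0,0.079],[0,0,0]]
    - [60,[0.003,0,0.079],[0,0,0]]
    - [40,[0.003,0,0.079],[0,0,0]]
    - [20,[0.003,0,0.079],[0,0,0]]
    - [10,[0.003,0,0.079],[0,0,0]]
    - [5,[0.003,0,0.079],[0,0,0]]
    - [5,[0.003,0,0.079],[0,0,0]]
  squeeze: 30

```text
time: 3.78
ee_pos: [0.5364, 0.2293, 0.2821]
eef_rot: [0.685, 0.729, 0.001, 0.0]
ft_force: [0.1, -0.9, 0.1]
width: 0.055
```

```bash
python3 - <<'E'
from h import *
s=read_state();print(s["time"],s["ee_pos"],s["ft_force"],s["width"])
c=camera("wrist");save(c,"w2.png")
for t in np.arange(0,1.06,.05):
    print(round(t,2),round(.13*(np.sin(.3-t)-np.sin(.3)),4),round(-.13*(np.cos(.3-t)-np.cos(.3)),4))
E
```

```text
3.7833 [0.53641527 0.22933323 0.28207115] [ 0.0838214  -0.88617301  0.05777602] 0.05498418089302361
0.0 0.0 -0.0
0.05 -0.0063 -0.0018
0.1 -0.0126 -0.0032
0.15 -0.019 -0.0043
0.2 -0.0254 -0.0052
0.25 -0.0319 -0.0056
0.3 -0.0384 -0.0058
0.35 -0.0449 -0.0056
0.4 -0.0514 -0.0052
0.45 -0.0578 -0.0043
0.5 -0.0642 -0.0032
0.55 -0.0706 -0.0018
0.6 -0.0768 -0.0
0.65 -0.083 0.0021
0.7 -0.089 0.0045
0.75 -0.095 0.0071
0.8 -0.1007 0.0101
0.85 -0.1064 0.0134
0.9 -0.1118 0.0169
0.95 -0.1171 0.0207
1.0 -0.1222 0.0248
1.05 -0.127 0.0291
```

View pics/w2.png

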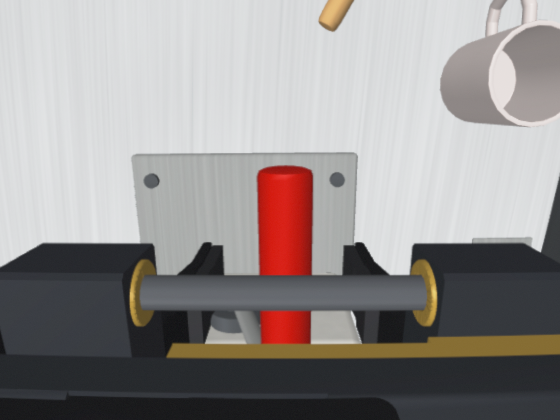

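The bar is centred between the closing fingers, at column 285. I'll finish closing.

Request:
arm_command:
  commands:
    - [0,[0,0,0.0],[0,0,0]]
    - [0,[0,0,0.0],[0,0,0]]
    - [0,[0,0,0.0],[0,0,0]]
    - [0,[0,0,0.0],[0,0,0]]
    - [0,[0,0,0.0],[0,0,0]]
    - [0,[0,0,0.0],[0,0,0]]
    - [0,[0,0,0.0],[0,0,0]]
    - [0,[0,0,0.0],[0,0,0]]
    - [0,[0,0,0.0],[0,0,0]]
    - [0,[0,0,0.0],[0,0,0]]

```text
time: 4.67
ee_pos: [0.5365, 0.2292, 0.2815]
eef_rot: [0.685, 0.729, 0.0, 0.0]
ft_force: [5.0, 1.6, 1.6]
width: 0.0212
```

Request:
arm_command:
  commands:
    - [0,[0,-0.006,-0.0018],[0,0,0]]
    - [0,[0,-0.0126,-0.0032],[0,0,0]]
    - [0,[0,-0.019,-0.0043],[0,0,0]]
    - [0,[0,-0.0254,-0.0052],[0,0,0]]
    - [0,[0,-0.0319,-0.0056],[0,0,0]]
    - [0,[0,-0.0384,-0.0058],[0,0,0]]
    - [0,[0,-0.0449,-0.0056],[0,0,0]]
    - [0,[0,-0.0514,-0.0052],[0,0,0]]
    - [0,[0,-0.0578,-0.0043],[0,0,0]]
    - [0,[0,-0.0642,-0.0032],[0,0,0]]

```text
time: 5.5
ee_pos: [0.4739, 0.2256, 0.2865]
eef_rot: [0.685, 0.728, 0.003, 0.002]
ft_force: [8.5, 2.0, 10.1]
width: 0.0207
```

Request:
arm_command:
  commands:
    - [0,[0,-0.0064,0.0008],[0,0,0]]
    - [0,[0,-0.0126,0.0025],[0,0,0]]
    - [0,[0,-0.0188,0.0045],[0,0,0]]
    - [0,[0,-0.0248,0.0068],[0,0,0]]
    - [0,[0,-0.0308,0.0094],[0,0,0]]
    - [0,[0,-0.0365,0.0123],[0,0,0]]
    - [0,[0,-0.0422,0.0156],[0,0,0]]
    - [0,[0,-0.0476,0.0191],[0,0,0]]
    - [0,[0,-0.0529,0.0229],[0,0,0]]
    - [0,[0,-0.058,0.027],[0,0,0]]

```text
time: 6.33
ee_pos: [0.4162, 0.2226, 0.2593]
eef_rot: [0.685, 0.729, 0.003, 0.002]
ft_force: [9.7, 3.3, 10.0]
width: 0.0211
```

```bash
python3 - <<'E'
from h import *
s=read_state();print(s["time"],s["ee_pos"],s["ft_force"],s["torque"],s["width"])
c=camera("scene");im=np.array(c["pixels"])[:,:,::-1]
cv2.imwrite('pics/sc3.png',cv2.resize(im[80:280,170:400],None,fx=2.7,fy=2.7,interpolation=cv2.INTER_CUBIC))
E
```

```text
6.3333 [0.41616456 0.22257933 0.25931989] [9.7251103  3.26278199 9.99550209] [ 0.654101   -2.66617677  0.02942195] 0.021064072813073785
```

View pics/sc3.png

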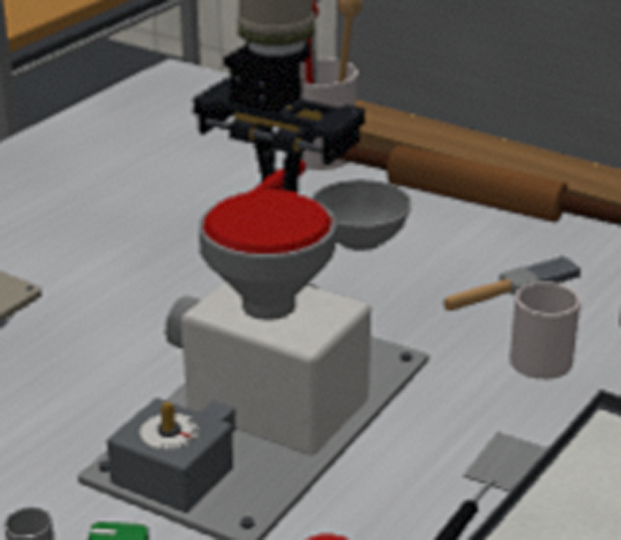

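Request:
arm_command:
  commands:
    - [0,[0,-0.001,0.0008],[0,0,0]]
    - [0,[0,-0.002,0.0016],[0,0,0]]
    - [0,[0,-0.003,0.0025],[0,0,0]]
    - [0,[0,-0.004,0.0033],[0,0,0]]
    - [0,[0,-0.005,0.0042],[0,0,0]]
    - [0,[0,-0.0055,0.0046],[0,0,0]]
    - [0,[0,-0.006,0.005],[0,0,0]]
    - [0,[0,-0.0065,0.0055],[0,0,0]]
    - [0,[0,-0.0065,0.0055],[0,0,0]]
    - [0,[0,-0.0065,0.0055],[0,0,0]]

```text
time: 7.22
ee_pos: [0.4134, 0.2224, 0.2571]
eef_rot: [0.686, 0.728, 0.007, 0.004]
ft_force: [18.0, 0.2, 27.5]
width: 0.0208
```

```bash
python3 - <<'E'
import numpy as np
f=lambda t:(.13*(np.sin(.3-t)-np.sin(.3))+.1287,-.13*(np.cos(.3-t)-np.cos(.3))-.0293)
prev=(0,0)
th=[1.0,1.0]+[1-.035*i for i in range(1,29)]
th=[max(0,t) for t in th]
for i,t in enumerate(th):
    if i%10==0:
        base=(0,0) if i==0 else f(th[i-1]); print('--')
    y,z=f(t);print(round(t,3),round(y-base[0],4),round(z-base[1],4))
E
```

```text
--
1.0 0.0065 -0.0045
1.0 0.0065 -0.0045
0.965 0.0101 -0.0074
0.93 0.0137 -0.0101
0.895 0.0174 -0.0128
0.86 0.0212 -0.0152
0.825 0.0251 -0.0176
0.79 0.0291 -0.0198
0.755 0.0332 -0.0219
0.72 0.0373 -0.0238
--
0.685 0.0042 -0.0018
0.65 0.0084 -0.0034
0.615 0.0127 -0.0049
0.58 0.0171 -0.0062
0.545 0.0215 -0.0074
0.51 0.0259 -0.0084
0.475 0.0304 -0.0093
0.44 0.0349 -0.01
0.405 0.0394 -0.0106
0.37 0.0439 -0.011
--
0.335 0.0045 -0.0002
0.3 0.0091 -0.0003
0.265 0.0136 -0.0002
0.23 0.0182 0.0
0.195 0.0227 0.0004
0.16 0.0272 0.001
0.125 0.0317 0.0017
0.09 0.0362 0.0025
0.055 0.0406 0.0036
0.02 0.045 0.0047
```

Request:
arm_command:
  commands:
    - [0,[0,0.003,-0.002],[0,0,0]]
    - [0,[0,0.0065,-0.0045],[0,0,0]]
    - [0,[0,0.0101,-0.0074],[0,0,0]]
    - [0,[0,0.0137,-0.0101],[0,0,0]]
    - [0,[0,0.0174,-0.0128],[0,0,0]]
    - [0,[0,0.0212,-0.0152],[0,0,0]]
    - [0,[0,0.0251,-0.0176],[0,0,0]]
    - [0,[0,0.0291,-0.0198],[0,0,0]]
    - [0,[0,0.0332,-0.0219],[0,0,0]]
    - [0,[0,0.0373,-0.0238],[0,0,0]]

```text
time: 8.05
ee_pos: [0.4449, 0.2237, 0.2756]
eef_rot: [0.685, 0.729, -0.0, -0.0]
ft_force: [-1.6, 4.2, 1.3]
width: 0.0212
```

Request:
arm_command:
  commands:
    - [0,[0,0.0042,-0.0018],[0,0,0]]
    - [0,[0,0.0084,-0.0034],[0,0,0]]
    - [0,[0,0.0127,-0.0049],[0,0,0]]
    - [0,[0,0.0171,-0.0062],[0,0,0]]
    - [0,[0,0.0215,-0.0074],[0,0,0]]
    - [0,[0,0.0259,-0.0084],[0,0,0]]
    - [0,[0,0.0304,-0.0093],[0,0,0]]
    - [0,[0,0.0349,-0.01],[0,0,0]]
    - [0,[0,0.0394,-0.0106],[0,0,0]]
    - [0,[0,0.0439,-0.011],[0,0,0]]

```text
time: 8.88
ee_pos: [0.4893, 0.2256, 0.2866]
eef_rot: [0.685, 0.728, -0.001, 0.0]
ft_force: [-1.1, -2.7, -0.2]
width: 0.021
```

Request:
arm_command:
  commands:
    - [0,[0,0.0045,-0.0002],[0,0,0]]
    - [0,[0,0.0091,-0.0003],[0,0,0]]
    - [0,[0,0.0136,-0.0002],[0,0,0]]
    - [0,[0,0.0182,0],[0,0,0]]
    - [0,[0,0.0227,0.0004],[0,0,0]]
    - [0,[0,0.0272,0.001],[0,0,0]]
    - [0,[0,0.0317,0.0017],[0,0,0]]
    - [0,[0,0.0362,0.0025],[0,0,0]]
    - [0,[0,0.0406,0.0036],[0,0,0]]
    - [0,[0,0.045,0.0047],[0,0,0]]

```text
time: 9.72
ee_pos: [0.5341, 0.2287, 0.2818]
eef_rot: [0.685, 0.729, -0.0, 0.0]
ft_force: [-1.4, -4.9, 2.8]
width: 0.0212
```

Request:
arm_command:
  commands:
    - [0,[0,0.001,0.0003],[0,0,0]]
    - [0,[0,0.002,0.0006],[0,0,0]]
    - [0,[0,0.003,0.0009],[0,0,0]]
    - [0,[0,0.004,0.0012],[0,0,0]]
    - [0,[0,0.005,0.0015],[0,0,0]]
    - [0,[0,0.005,0.0015],[0,0,0]]
    - [0,[0,0.005,0.0015],[0,0,0]]
    - [0,[0,0.005,0.0015],[0,0,0]]
    - [0,[0,0.005,0.0015],[0,0,0]]
    - [0,[0,0.005,0.0015],[0,0,0]]

```text
time: 10.55
ee_pos: [0.5379, 0.2291, 0.2807]
eef_rot: [0.685, 0.729, -0.001, -0.0]
ft_force: [-6.5, -7.5, 4.4]
width: 0.0211
```

Request:
arm_command:
  commands:
    - [5,[0,0,0],[0,0,0]]
    - [20,[0,0,0],[0,0,0]]
    - [40,[0,0,0],[0,0,0]]
    - [60,[0,0,0],[0,0,0]]
    - [60,[0,0,0],[0,0,0]]
    - [60,[0,0,0],[0,0,0]]
    - [60,[0,0,-0.01],[0,0,0]]
    - [60,[0,0,-0.03],[0,0,0]]
    - [60,[0,0,-0.06],[0,0,0]]
    - [60,[0,0,-0.09],[0,0,0]]

```text
time: 11.38
ee_pos: [0.5384, 0.2293, 0.372]
eef_rot: [0.685, 0.729, -0.0, -0.0]
ft_force: [0.9, 0.4, 0.2]
width: 0.0518
```

```bash
python3 - <<'E'
from h import *
s=read_state();print(s["time"],s["ee_pos"],s["ft_force"],s["width"])
c=camera("wrist")
im=np.array(c["pixels"]).astype(int)
red=((im[...,0]>70)&(im[...,1]<45)&(im[...,2]<45)).astype(np.uint8)
n,l,st,ce=cv2.connectedComponentsWithStats(red)
for i in range(1,n):
    if st[i,4]>200: print(st[i],ce[i])
print(proj(c,[[.5365,.228,.229],[.535,.2767,.229]],s))
# view pose over the knob region, camera centred
c=camera("top");
go(s,[.57,-.31,.36],tq(45))
E
```

```text
11.3833 [0.53836758 0.22934618 0.37204406] [0.88322116 0.43430808 0.15211704] 0.05175542574642866
[ 265  146   33  129 4077] [281.53200883 210.0090753 ]
[268 311  29  14 331] [282.34138973 316.77643505]
[[281.98726545 220.17271597]
 [284.50619895 144.40059744]]
shift [-0.5403 -0.0021  0.0119] turn [-5.000e-04 -0.000e+00  8.478e-01]
```

Request:
arm_command:
  commands:
    - [60,[-0.02,0,0],[0,0,0.06]]
    - [60,[-0.055,0,0.0],[0,0,0.12]]
    - [60,[-0.093,0,0.0],[0,0,0.2]]
    - [60,[-0.131,0,0.0],[0,0,0.28]]
    - [60,[-0.169,0,0.0],[0,0,0.36]]
    - [60,[-0.207,0,0.0],[0,0,0.44]]
    - [60,[-0.245,0,0.0],[0,0,0.52]]
    - [60,[-0.283,0.005,0.0],[0,0,0.6]]
    - [60,[-0.321,0.01,0.0],[0,0,0.68]]
    - [60,[-0.359,0.014,0.0],[0,0,0.76]]

```text
time: 12.32
ee_pos: [0.575, -0.13, 0.371]
eef_rot: [0.907, 0.421, 0.0, 0.0]
ft_force: [0.0, 0.1, 0.8]
width: 0.0522
```

```bash
python3 - <<'E'
from h import *
s=read_state();print(s["time"],s["ee_pos"],s["ft_force"],s["width"])
go(s,[.6,-.3,.3],tq(45))
E
```

```text
12.3167 [ 0.57497363 -0.1299607   0.37104861] [0.01651298 0.05748838 0.76079341] 0.052198236849072925
shift [-0.1137  0.1288  0.0712] turn [ 0.001  -0.0003  0.0835]
```

Request:
arm_command:
  commands:
    - [60,[-0.025,0.029,0.015],[0,0,0.04]]
    - [60,[-0.05,0.057,0.03],[0,0,0.083]]
    - [60,[-0.075,0.085,0.045],[0,0,0.083]]
    - [60,[-0.1,0.113,0.06],[0,0,0.083]]
    - [60,[-0.1137,0.1288,0.07],[0,0,0.083]]
    - [60,[-0.1137,0.1288,0.07],[0,0,0.083]]
    - [60,[-0.1137,0.1288,0.07],[0,0,0.083]]
    - [60,[-0.1137,0.1288,0.07],[0,0,0.083]]
    - [60,[-0.1137,0.1288,0.07],[0,0,0.083]]
    - [60,[-0.1137,0.1288,0.07],[0,0,0.083]]

```text
time: 13.15
ee_pos: [0.601, -0.2967, 0.3016]
eef_rot: [0.923, 0.386, 0.001, 0.0]
ft_force: [0.4, -0.5, 0.5]
width: 0.0521
```

```bash
python3 - <<'E'
from h import *
s=read_state();print(s["time"],s["ee_pos"],s["ft_force"],s["width"])
c=camera("wrist");save(c,"w4.png")
im=np.array(c["pixels"]).astype(int)
cv2.imwrite('pics/w4z.png',cv2.resize(np.array(c["pixels"])[60:240,180:400,::-1],None,fx=3.2,fy=3.2,interpolation=cv2.INTER_CUBIC))
E
```

```text
13.15 [ 0.60097618 -0.29665001  0.30158363] [ 0.37783314 -0.47579125  0.51430227] 0.05208646933527015
```

View pics/w4.png

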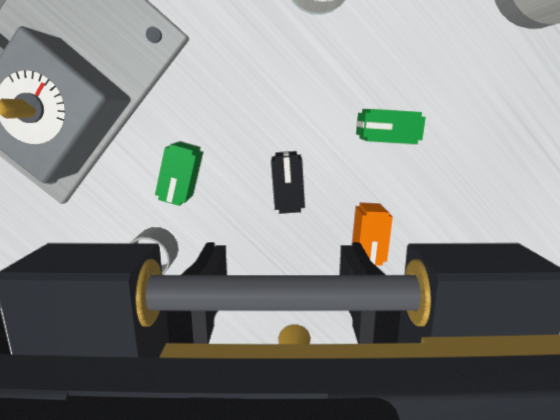

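View pics/w4z.png

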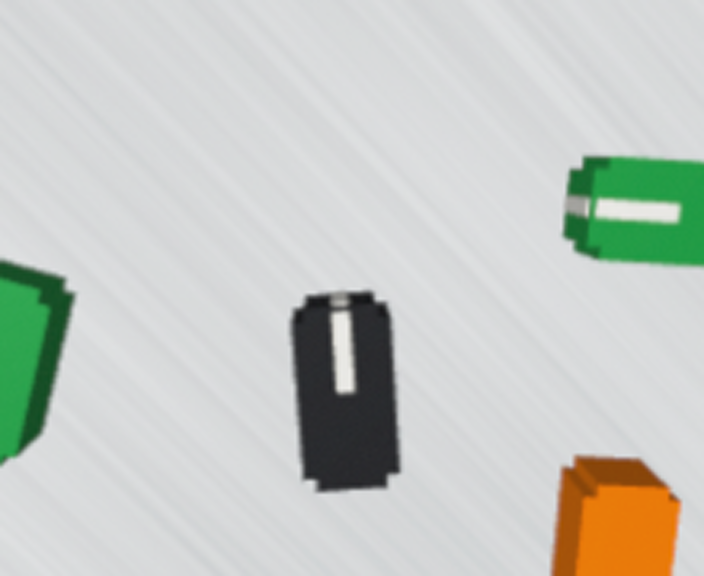

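```bash
python3 - <<'E'
from h import *
s=read_state();c=camera("wrist");im=np.array(c["pixels"]).astype(int)
m=((im.sum(2)<150)).astype(np.uint8);m[225:]=0;m[:140]=0;m[:,:255]=0;m[:,320:]=0
m=cv2.morphologyEx(m,cv2.MORPH_CLOSE,np.ones((7,7),np.uint8))
cn=max(cv2.findContours(m,cv2.RETR_EXTERNAL,cv2.CHAIN_APPROX_NONE)[0],key=cv2.contourArea)
r=cv2.minAreaRect(cn);print(r);box=cv2.boxPoints(r)+0.0;W=onz(c,box,.038,s);print(W,[np.linalg.norm(W[i]-W[i-1]) for i in range(4)])
z=lambda x,y:(180+x/3.2-.5+.16,60+y/3.2-.5+.16)
e=onz(c,[z(342,321),z(351.5,475)],.038,s);d=e[0]-e[1];print("mid",e,np.degrees(np.arctan2(d[1],d[0])))
w=onz(c,[z(345,394),z(341.5,310)],.038,s);d=w[0]-w[1];print("line",w,np.degrees(np.arctan2(-d[1],-d[0])),np.linalg.norm(d))
e=onz(c,[z(295,322),z(304,478),z(389,320),z(399,472)],.038,s);print("width",np.linalg.norm(e[0]-e[2]),e.mean(0))
t=camera("top");print(proj(t,[e.mean(0)-[0,0,.01]]))
E
```

```text
((287.7470397949219, 181.71177673339844), (58.902915954589844, 28.224313735961914), 85.60128784179688)
[[ 0.61261921 -0.26991425  0.038     ]
 [ 0.63280421 -0.28698632  0.038     ]
 [ 0.59639997 -0.3310483   0.038     ]
 [ 0.57535723 -0.3133475   0.038     ]] [np.float64(0.0572267607465283), np.float64(0.026436527519004164), np.float64(0.05715529121557114), np.float64(0.02749755018008287)]
mid [[ 0.61839856 -0.28425449  0.038     ]
 [ 0.58763521 -0.31971318  0.038     ]] 49.0556509125488
line [[ 0.60374028 -0.30046452  0.038     ]
 [ 0.62056065 -0.2818428   0.038     ]] 47.90956595374285 0.025093695510638198
width 0.02765868817937905 [ 0.60301478 -0.30197977  0.038     ]
[[393.85804837 196.47203135]]
```

```bash
cat >> h.py <<'E'
def tcp(g,rot): return np.array(g)-.051*rot.apply([0,0,1])
E
python3 - <<'E'
from h import *
s=read_state();r=tq(48.7,25)
for z in(.1,.028): print(z,tcp([.6035,-.3015,z],r));go(s,tcp([.6035,-.3015,z],r),r)
E
```

```text
0.1 [ 0.58927463 -0.3176924   0.1462217 ]
shift [-0.0225  0.0061  0.1549] turn [ 0.0138  0.4361 -0.0581]
0.028 [ 0.58927463 -0.3176924   0.0742217 ]
shift [-0.0225  0.006   0.2269] turn [ 0.0138  0.4361 -0.0581]
```

Request:
arm_command:
  commands:
    - [60,[-0.004,0.001,0.025],[0.002,0.08,-0.01]]
    - [60,[-0.008,0.002,0.05],[0.005,0.16,-0.02]]
    - [60,[-0.012,0.003,0.08],[0.008,0.24,-0.03]]
    - [60,[-0.016,0.004,0.11],[0.011,0.33,-0.045]]
    - [60,[-0.02,0.005,0.135],[0.013,0.4,-0.055]]
    - [60,[-0.0225,0.006,0.155],[0.0138,0.436,-0.058]]
    - [60,[-0.0225,0.006,0.155],[0.0138,0.436,-0.058]]
    - [60,[-0.0225,0.006,0.155],[0.0138,0.436,-0.058]]
    - [60,[-0.0225,0.006,0.155],[0.0138,0.436,-0.058]]
    - [60,[-0.0225,0.006,0.155],[0.0138,0.436,-0.058]]

```text
time: 14.13
ee_pos: [0.5906, -0.3172, 0.1482]
eef_rot: [0.889, 0.403, 0.197, -0.088]
ft_force: [0.2, -1.3, 0.1]
width: 0.0519
```

```bash
python3 - <<'E'
from h import *
s=read_state();r=tq(48.7,25);print(s["time"],s["ee_pos"],s["eef_rot"],r.as_quat())
for z in(.1,.028): print(z,tcp([.6035,-.3015,z],r));go(s,tcp([.6035,-.3015,z],r),r)
c=camera("wrist");save(c,"w5.png")
print(proj(c,[[.6035,-.3015,.038]],s))
E
```

```text
14.1333 [ 0.59064063 -0.31718375  0.14817778] [ 0.88916485  0.40326653  0.19746365 -0.08814809] [ 0.88944844  0.40253617  0.19718597 -0.08924012]
0.1 [ 0.58927463 -0.3176924   0.1462217 ]
shift [-0.002  -0.0007  0.0012] turn [0.0018 0.0004 0.002 ]
0.028 [ 0.58927463 -0.3176924   0.0742217 ]
shift [-0.0324 -0.0009  0.0665] turn [0.0018 0.0004 0.002 ]
[[281.79049813 280.15565647]]
```

View pics/w5.png

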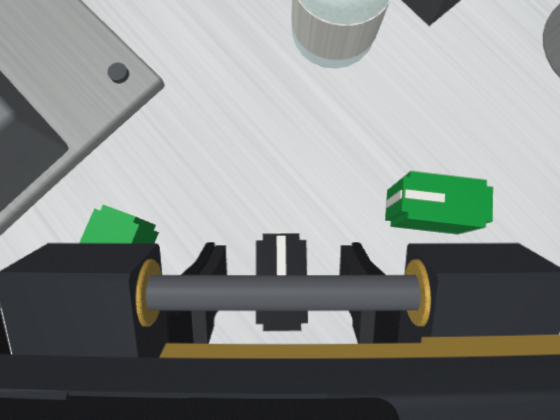

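The knob is centred between the fingers at column 281 and aligned, with its pointer along tool +x. I'll descend and grip.

Request:
arm_command:
  commands:
    - [60,[-0.006,-0.001,0.012],[0,0,0]]
    - [60,[-0.012,-0.001,0.025],[0,0,0]]
    - [60,[-0.019,-0.001,0.038],[0,0,0]]
    - [60,[-0.025,-0.001,0.051],[0,0,0]]
    - [60,[-0.03,-0.001,0.061],[0,0,0]]
    - [60,[-0.0324,-0.001,0.0665],[0,0,0]]
    - [60,[-0.0324,-0.001,0.0665],[0,0,0]]
    - [50,[-0.0324,-0.001,0.0665],[0,0,0]]
    - [40,[-0.0324,-0.001,0.0665],[0,0,0]]
    - [30,[-0.0324,-0.001,0.0665],[0,0,0]]
  squeeze: 15

```text
time: 15.02
ee_pos: [0.5877, -0.3187, 0.0725]
eef_rot: [0.89, 0.402, 0.197, -0.089]
ft_force: [-1.0, -0.5, 0.0]
width: 0.0391
```

Request:
arm_command:
  commands:
    - [10,[0,0,0],[0,0,0]]
    - [0,[0,0,0],[0,0,0]]
    - [0,[0,0,0],[0,0,0]]
    - [0,[0,0,0],[0,0,0]]
    - [0,[0,0,0],[0,0,0]]
    - [0,[0,0,0],[0,0,0]]
    - [0,[0,0,0],[0,0,0]]
    - [0,[0,0,0],[0,0,0]]
    - [0,[0,0,0],[0,0,0]]
    - [0,[0,0,0],[0,0,0]]
  squeeze: 35

```text
time: 15.85
ee_pos: [0.5875, -0.3188, 0.0723]
eef_rot: [0.89, 0.402, 0.197, -0.089]
ft_force: [-1.8, -0.5, 6.4]
width: 0.0299
```

```bash
python3 - <<'E'
from h import *
s=read_state();print(s["time"],s["ee_pos"],s["ft_force"],s["width"])
go(s,s["ee_pos"]+[0,0,.15],R.from_quat(s["eef_rot"]))
R0=R.from_quat(s["eef_rot"]);print("grasp",s["ee_pos"]+R0.apply([0,0,.051]),R0.as_matrix())
E
```

```text
15.85 [ 0.58754421 -0.31876759  0.07226755] [-1.83868036 -0.49760251  6.35488286] 0.02989138563269836
shift [ 0.0634  0.     -0.1359] turn [0. 0. 0.]
grasp [ 0.60178924 -0.302596    0.02604463] [[ 5.99069370e-01  7.50399491e-01  2.79314328e-01]
 [ 6.80112722e-01 -6.60984571e-01  3.17090020e-01]
 [ 4.22566651e-01  6.30953022e-06 -9.06331851e-01]]
```

```bash
python3 - <<'E'
from h import *
s=read_state();r=tq(3.6,25)
print("A: lift");go(s,tcp([.6018,-.3026,.18],tq(48.7,25)),tq(48.7,25))
print("B: grasp at");go(s,tcp([.44,-.11,.18],r),r)
E
```

```text
A: lift
shift [ 0.0651  0.     -0.1395] turn [ 0.0006  0.0001 -0.0012]
B: grasp at
shift [ 0.1048 -0.264  -0.121 ] turn [-3.321e-01  1.000e-04  7.122e-01]
```

Request:
arm_command:
  commands:
    - [0,[0.01,0,-0.021],[0,0,0]]
    - [0,[0.024,0,-0.052],[0,0,0]]
    - [0,[0.04,0,-0.085],[0,0,0]]
    - [0,[0.055,0,-0.117],[0,0,0]]
    - [0,[0.065,0,-0.139],[0,0,0]]
    - [0,[0.065,0,-0.139],[0,0,0]]
    - [0,[0.065,0,-0.139],[0,0,0]]
    - [0,[0.065,0,-0.139],[0,0,0]]
    - [0,[0.065,0,-0.139],[0,0,0]]
    - [0,[0.065,0,-0.139],[0,0,0]]

```text
time: 16.68
ee_pos: [0.587, -0.3182, 0.2234]
eef_rot: [0.89, 0.402, 0.196, -0.091]
ft_force: [-0.4, 0.7, -1.0]
width: 0.03
```

```bash
python3 - <<'E'
from h import *
s=read_state();r=tq(3.6,25);print(s["time"],s["ft_force"],s["width"])
go(s,tcp([.44,-.11,.18],r),r)
c=camera("wrist");save(c,"w6.png")
E
```

```text
16.6833 [-0.41131802  0.72281478 -0.97728383] 0.02996774581184358
shift [ 0.0407 -0.2631  0.0168] turn [-0.335   0.0016  0.7113]
```

View pics/w6.png

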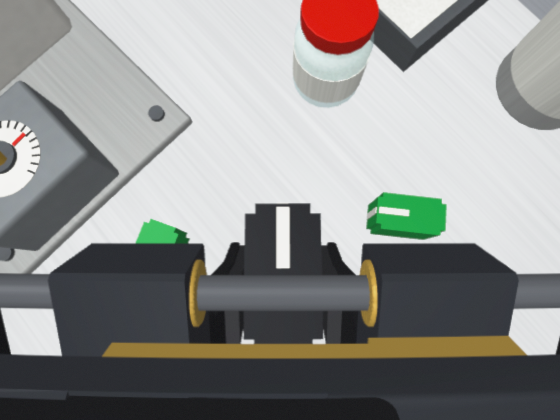

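```bash
cat > k.py <<'E'
from h import *
def knobpts(s,dx,h=.026):
    # knob upright in world, pointer along projected tool x
    R0=R.from_quat(s["eef_rot"]);g=s["ee_pos"]+R0.apply([0,0,.051])
    X=R0.apply([1,0,0]);X[2]=0;X/=np.linalg.norm(X)
    base=g-[0,0,h]+X*dx
    return base,X
E
python3 - <<'E'
from k import *
s=read_state();c=camera("wrist")
cv2.imwrite('pics/w6z.png',cv2.resize(np.array(c["pixels"])[190:290,230:340,::-1],None,fx=6,fy=6,interpolation=cv2.INTER_CUBIC))
for dx in (0,.002):
    b,X=knobpts(s,dx);print(dx,b,proj(c,[b+X*.028+[0,0,.038],b+X*.003+[0,0,.038],b+X*.028+[0,0,.0]],s))
E
```

```text
0 [ 0.60120852 -0.30197796  0.15145966] [[283.74412661 207.02347344]
 [283.62744152 271.03414218]
 [283.7905833  220.85772821]]
0.002 [ 0.60253206 -0.30047854  0.15145966] [[283.75307256 202.05857311]
 [283.63710805 265.78324488]
 [283.79769156 216.85869536]]
```

View pics/w6z.png

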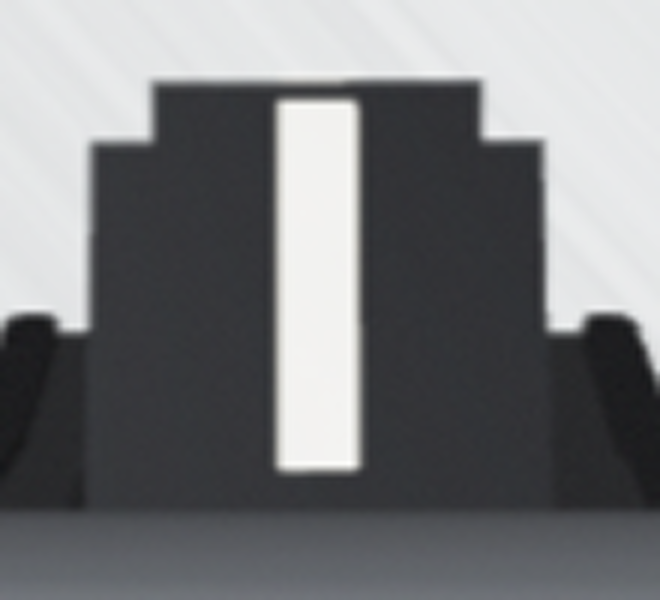

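Request:
arm_command:
  commands:
    - [0,[0.004,-0.027,0.0017],[-0.034,0,0.072]]
    - [0,[0.008,-0.053,0.0034],[-0.067,0,0.143]]
    - [0,[0.012,-0.079,0.005],[-0.1,0,0.214]]
    - [0,[0.016,-0.105,0.0067],[-0.134,0,0.285]]
    - [0,[0.02,-0.132,0.0084],[-0.168,0.001,0.356]]
    - [0,[0.024,-0.158,0.01],[-0.2,0.001,0.427]]
    - [0,[0.028,-0.184,0.012],[-0.235,0.001,0.498]]
    - [0,[0.033,-0.21,0.0134],[-0.268,0.001,0.569]]
    - [0,[0.037,-0.237,0.015],[-0.3,0.0015,0.64]]
    - [0,[0.0407,-0.263,0.0168],[-0.335,0.0016,0.711]]

```text
time: 17.62
ee_pos: [0.4181, -0.1107, 0.2267]
eef_rot: [0.976, 0.029, 0.217, -0.006]
ft_force: [0.6, 2.4, 0.2]
width: 0.0298
```

Request:
arm_command:
  commands:
    - [0,[0,0,0],[0,0,0]]
    - [0,[0,0,0],[0,0,0]]
    - [0,[0,0,0],[0,0,0]]
    - [0,[0,0,0],[0,0,0]]
    - [0,[0,0,0],[0,0,0]]
    - [0,[0,0,0],[0,0,0]]
    - [0,[0,0,0],[0,0,0]]
    - [0,[0,0,0],[0,0,0]]
    - [0,[0,0,0],[0,0,0]]
    - [0,[0,0,0],[0,0,0]]

```text
time: 18.45
ee_pos: [0.4192, -0.1117, 0.2272]
eef_rot: [0.976, 0.031, 0.217, -0.006]
ft_force: [-0.8, -0.4, -1.2]
width: 0.03
```

```bash
python3 - <<'E'
from k import *
s=read_state();r=tq(3.6,25);print(s["time"],s["ee_pos"],s["ft_force"],s["width"])
go(s,tcp([.44,-.11,.18],r),r)
c=camera("wrist");save(c,"w7.png")
cv2.imwrite('pics/w7z.png',cv2.resize(np.array(c["pixels"])[100:270,180:390,::-1],None,fx=3.5,fy=3.5,interpolation=cv2.INTER_CUBIC))
print(proj(c,[[.4978,-.0935,.106],[.4978,-.0935,.072]],s))
E
```

```text
18.45 [ 0.41920575 -0.11165205  0.22718815] [-0.84861914 -0.40297002 -1.24967305] 0.0300434312809311
shift [-0.001  -0.0003  0.0006] turn [ 0.0012 -0.0018  0.0007]
[[260.49867715 185.94418807]
 [263.11563608 197.07150699]]
```

View pics/w7.png

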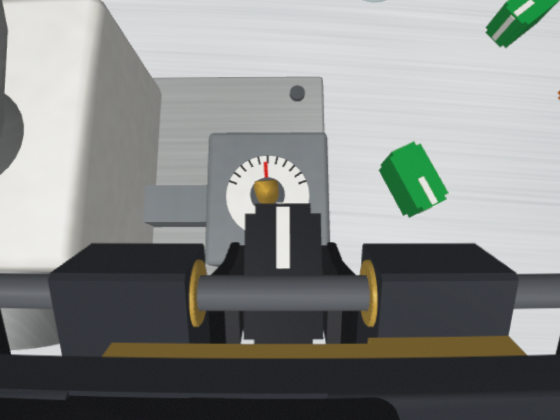

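View pics/w7z.png

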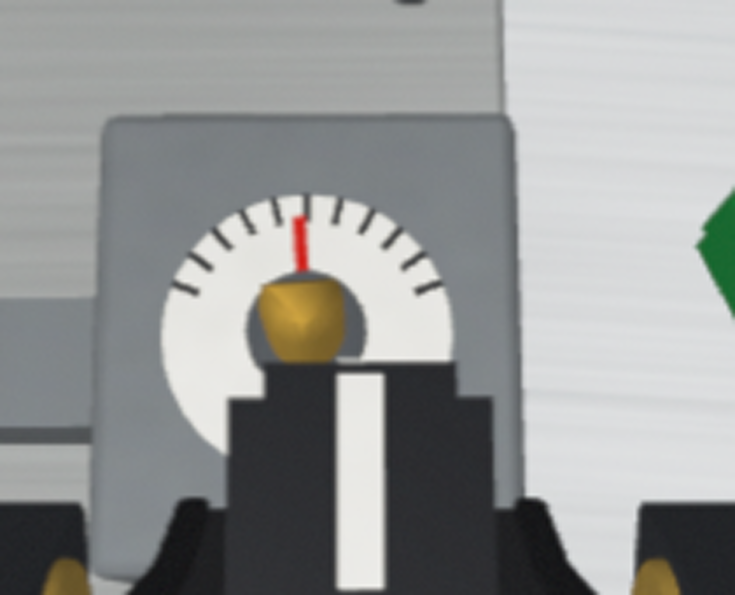

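```bash
python3 - <<'E'
from k import *
s=read_state();c=camera("wrist");im=np.array(c["pixels"]).astype(int)
# dial boundary: rays from approx centre outward, find last white px before dark
def dial(c,s,cen,r0,r1,angs,thr):
    g=np.array(c["pixels"]).astype(np.float32).mean(2);g=cv2.GaussianBlur(g,(0,0),.7);P=[]
    for a in angs:
        rr=np.arange(r0,r1,.1);x=(cen[0]+rr*np.cos(a)).astype(np.float32);y=(cen[1]+rr*np.sin(a)).astype(np.float32)
        v=cv2.remap(g,x[None],y[None],cv2.INTER_LINEAR)[0];d=np.diff(v);i=d.argmin();
        if d[i]<-thr: P.append((x[i],y[i]))
    W=onz(c,P,.0735,s)
    A=np.c_[2*W[:,:2],np.ones(len(W))];
    keep=np.ones(len(W),bool)
    for _ in range(4):
        q=np.linalg.lstsq(A[keep],(W[keep,:2]**2).sum(1),rcond=None)[0];r=np.sqrt(q[2]+q[0]**2+q[1]**2)
        e=np.abs(np.hypot(*(W[:,:2]-q[:2]).T)-r);keep=e<max(2*np.median(e),3e-4)
    print("dial",q[:2],r,keep.sum(),len(W));return q[:2]
q=dial(c,s,(267.7,194),33,48,np.radians(np.arange(140,400,3)),.8)
z=lambda x,y:(180+x/3.5-.5+.14,100+y/3.5-.5+.14)
m=onz(c,[z(303,270),z(299.5,215)],.0735,s);d=m[1]-m[0];print("mark dir",np.degrees(np.arctan2(d[1],d[0])),"from centre",[np.degrees(np.arctan2(*(x[:2]-q)[::-1])) for x in m])
f=onz(c,[z(262,287),z(342,280)],.101,s);d=f[0]-f[1];print("flat normal yaw",np.degrees(np.arctan2(d[1],d[0]))-90,f)
b=onz(c,[z(105,120),z(512,118)],.072,s);d=b[0]-b[1];print("console edge yaw",np.degrees(np.arctan2(d[1],d[0]))-90,b,b[:,:2].mean(0))
t=camera("top");dial(t,None,(328.4,228.3),6,14,np.radians(np.arange(0,360,5)),.5)
print("px of tip if at dial",proj(c,[[*q,.106],[*q,.101]],s), [(np.array(p)-[180,100])*3.5 for p in proj(c,[[*q,.106],[*q,.101]],s)])
E
```

```text
dial [ 0.49920269 -0.09633848] 0.029842396401903636 60 81
mark dir 7.655483695434745 from centre [np.float64(6.771815703260602), np.float64(7.185777252266147)]
flat normal yaw 8.83086534916788 [[ 0.50159053 -0.08901627  0.101     ]
 [ 0.50388376 -0.10377702  0.101     ]]
console edge yaw 3.9637065749061264 [[ 0.54345836 -0.04992319  0.072     ]
 [ 0.54948283 -0.1368685   0.072     ]] [ 0.54647059 -0.09339584]
dial [ 0.49979723 -0.09576959] 0.029851380528611172 55 72
px of tip if at dial [[265.11308635 184.03964499]
 [265.44887225 185.90201623]] [array([297.89580224, 294.13875747]), array([299.07105288, 300.65705682])]
```

```bash
python3 - <<'E'
from k import *
s=read_state();r=tq(7.5,25)
for z in(.18,.142,.128):
    print(z,tcp([.4981,-.0963,z],r));go(s,tcp([.4981,-.0963,z],r),r)
E
```

```text
0.18 [ 0.47673086 -0.0991133   0.2262217 ]
shift [ 0.0523 -0.0089  0.0256] turn [ 0.0304 -0.0018 -0.0608]
0.142 [ 0.47673086 -0.0991133   0.1882217 ]
shift [ 0.0362 -0.0089  0.06  ] turn [ 0.0304 -0.0018 -0.0608]
0.128 [ 0.47673086 -0.0991133   0.1742217 ]
shift [ 0.0302 -0.009   0.0727] turn [ 0.0304 -0.0018 -0.0608]
```

Request:
arm_command:
  commands:
    - [0,[0.017,-0.003,0.008],[0.01,0,-0.02]]
    - [0,[0.035,-0.006,0.017],[0.02,-0.001,-0.04]]
    - [0,[0.0523,-0.0089,0.0256],[0.03,-0.002,-0.061]]
    - [0,[0.047,-0.0089,0.037],[0.03,-0.002,-0.061]]
    - [0,[0.041,-0.0089,0.05],[0.03,-0.002,-0.061]]
    - [0,[0.0362,-0.0089,0.06],[0.03,-0.002,-0.061]]
    - [0,[0.0362,-0.0089,0.06],[0.03,-0.002,-0.061]]
    - [0,[0.0362,-0.0089,0.06],[0.03,-0.002,-0.061]]
    - [0,[0.0362,-0.0089,0.06],[0.03,-0.002,-0.061]]
    - [0,[0.0362,-0.0089,0.06],[0.03,-0.002,-0.061]]

```text
time: 19.43
ee_pos: [0.4772, -0.0993, 0.1891]
eef_rot: [0.974, 0.064, 0.216, -0.013]
ft_force: [0.3, -0.1, -0.2]
width: 0.0297
```

```bash
python3 - <<'E'
from k import *
s=read_state();r=tq(7.5,25);print(s["time"],s["ee_pos"],s["ft_force"],s["torque"])
for z in(.142,.128,.108,.102):
    go(s,tcp([.4981,-.0963,z],r),r)
c=camera("wrist");save(c,"w8.png")
t=camera("scene");im=np.array(t["pixels"])[:,:,::-1]
cv2.imwrite('pics/sc8.png',cv2.resize(im[130:290,170:330],None,fx=3.7,fy=3.7,interpolation=cv2.INTER_CUBIC))
E
```

```text
19.4333 [ 0.47715111 -0.09934141  0.1891254 ] [ 0.32505462 -0.11529503 -0.20350436] [-0.02424828  0.55019196  0.01990863]
shift [-0.0007 -0.0003  0.0007] turn [ 0.0014 -0.0007  0.0005]
shift [-0.0067 -0.0003  0.0133] turn [ 0.0014 -0.0007  0.0005]
shift [-0.0151 -0.0003  0.0315] turn [ 0.0014 -0.0007  0.0005]
shift [-0.0177 -0.0003  0.0369] turn [ 0.0014 -0.0007  0.0005]
```

View pics/sc8.png

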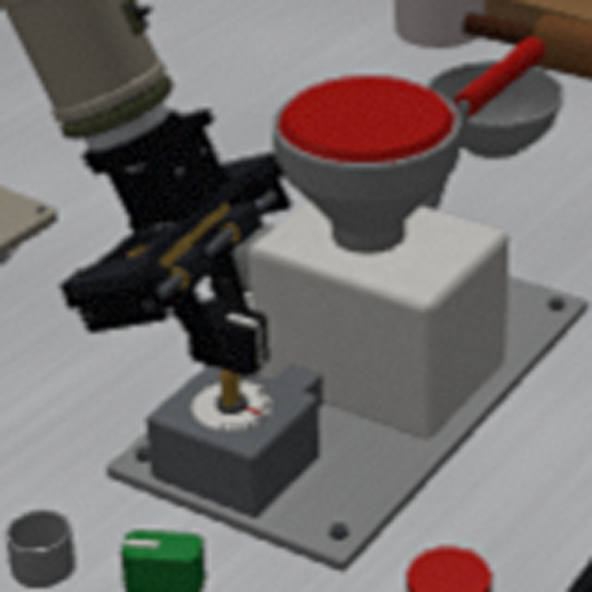

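View pics/w8.png

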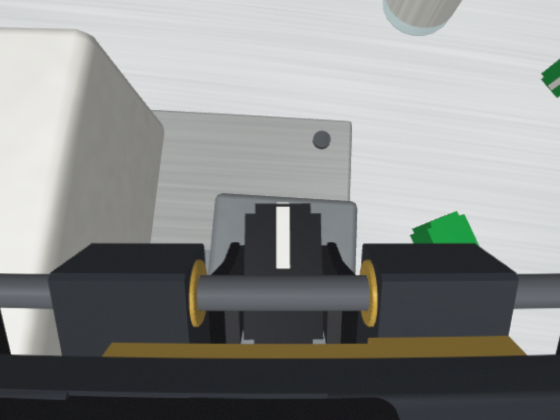

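The knob sits above the spindle and the gripper clears the hopper. I'll descend in small steps and watch the force.

Request:
arm_command:
  commands:
    - [0,[-0.001,-0.0003,0.002],[0,0,0]]
    - [0,[-0.002,-0.0003,0.004],[0,0,0]]
    - [0,[-0.003,-0.0003,0.006],[0,0,0]]
    - [0,[-0.004,-0.0003,0.008],[0,0,0]]
    - [0,[-0.005,-0.0003,0.0097],[0,0,0]]
    - [0,[-0.0058,-0.0003,0.0115],[0,0,0]]
    - [0,[-0.0067,-0.0003,0.0133],[0,0,0]]
    - [0,[-0.0067,-0.0003,0.0133],[0,0,0]]
    - [0,[-0.0067,-0.0003,0.0133],[0,0,0]]
    - [0,[-0.0067,-0.0003,0.0133],[0,0,0]]

```text
time: 20.37
ee_pos: [0.4763, -0.0989, 0.1734]
eef_rot: [0.974, 0.064, 0.216, -0.014]
ft_force: [-0.3, -0.1, -0.4]
width: 0.0303
```

```bash
python3 - <<'E'
from k import *
s=read_state();r=tq(7.5,25);print(s["time"],s["ee_pos"],s["ft_force"],s["torque"])
for z in(.128,.118,.108,.102):
    go(s,tcp([.4981,-.0963,z],r),r)
c=camera("wrist");save(c,"w9.png")
E
```

```text
20.3667 [ 0.47631131 -0.09891591  0.17343098] [-0.34074294 -0.11304886 -0.42776077] [-0.03502367  0.60509289  0.04014686]
shift [ 0.0007  0.0003 -0.0006] turn [0.0003 0.0001 0.0002]
shift [-0.0035  0.0002  0.0085] turn [0.0003 0.0001 0.0002]
shift [-0.0078  0.0002  0.0176] turn [0.0003 0.0001 0.0002]
shift [-0.0103  0.0002  0.023 ] turn [0.0003 0.0001 0.0002]
```

Request:
arm_command:
  commands:
    - [0,[-0.001,0,0.0018],[0,0,0]]
    - [0,[-0.0017,0,0.0036],[0,0,0]]
    - [0,[-0.0025,0,0.0054],[0,0,0]]
    - [0,[-0.0034,0,0.0073],[0,0,0]]
    - [0,[-0.0042,0,0.0091],[0,0,0]]
    - [0,[-0.005,0,0.0109],[0,0,0]]
    - [0,[-0.0059,0,0.0127],[0,0,0]]
    - [0,[-0.0063,0,0.0136],[0,0,0]]
    - [0,[-0.0063,0,0.0136],[0,0,0]]
    - [0,[-0.0063,0,0.0136],[0,0,0]]

```text
time: 21.25
ee_pos: [0.4763, -0.0989, 0.1584]
eef_rot: [0.974, 0.064, 0.216, -0.014]
ft_force: [-0.3, -0.5, -1.2]
width: 0.0298
```

```bash
python3 - <<'E'
from k import *
s=read_state();r=tq(7.5,25);print(s["time"],s["ee_pos"],s["ft_force"],s["torque"])
print("grasp",s["ee_pos"]+R.from_quat(s["eef_rot"]).apply([0,0,.051]))
c=camera("wrist");save(c,"w10.png")
t=camera("scene");im=np.array(t["pixels"])[:,:,::-1]
cv2.imwrite('pics/sc10.png',cv2.resize(im[130:290,170:330],None,fx=3.7,fy=3.7,interpolation=cv2.INTER_CUBIC))
E
```

```text
21.25 [ 0.47628705 -0.09885222  0.15835204] [-0.313858   -0.50091856 -1.19357478] [-0.04499084  0.51713463 -0.0265606 ]
grasp [ 0.49764595 -0.09604733  0.1121251 ]
```

View pics/sc10.png

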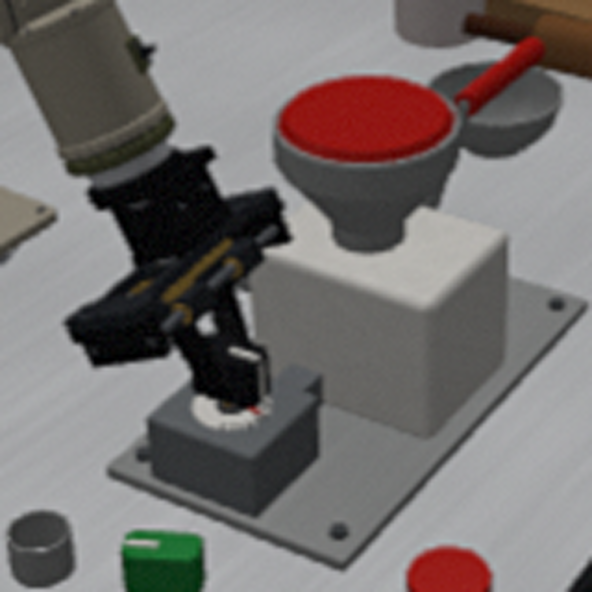

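View pics/w10.png

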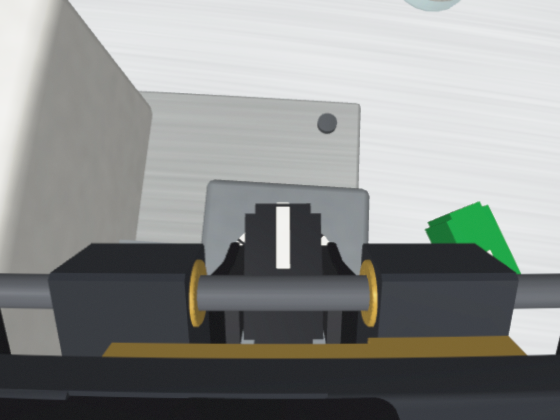

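Request:
arm_command:
  commands:
    - [0,[-0.0004,0,0.0009],[0,0,0]]
    - [0,[-0.0008,0,0.0018],[0,0,0]]
    - [0,[-0.0013,0,0.0027],[0,0,0]]
    - [0,[-0.0017,0,0.0036],[0,0,0]]
    - [0,[-0.0021,0,0.0045],[0,0,0]]
    - [0,[-0.0025,0,0.0054],[0,0,0]]
    - [0,[-0.003,0,0.0064],[0,0,0]]
    - [0,[-0.0034,0,0.0073],[0,0,0]]
    - [0,[-0.0034,0,0.0073],[0,0,0]]
    - [0,[-0.0034,0,0.0073],[0,0,0]]
  squeeze: 50

```text
time: 22.18
ee_pos: [0.4764, -0.0989, 0.1504]
eef_rot: [0.974, 0.064, 0.216, -0.014]
ft_force: [-1.8, -0.7, 2.3]
width: 0.0299
```

```bash
python3 - <<'E'
from k import *
s=read_state();r=tq(7.5,25);print(s["time"],s["ee_pos"],s["ft_force"],s["torque"],s["width"])
print("grasp",s["ee_pos"]+R.from_quat(s["eef_rot"]).apply([0,0,.051]))
E
```

```text
22.1833 [ 0.4763752  -0.09894274  0.15039354] [-1.83597167 -0.74991536  2.31170031] [-0.0373442   0.6005533   0.05085727] 0.029877502549776957
grasp [ 0.49774437 -0.09614733  0.10417077]
```

Request:
arm_command:
  commands:
    - [0,[-0.0003,0,0.0006],[0,0,0]]
    - [0,[-0.0006,0,0.0012],[0,0,0]]
    - [0,[-0.0008,0,0.0018],[0,0,0]]
    - [0,[-0.0011,0,0.0024],[0,0,0]]
    - [0,[-0.0014,0,0.003],[0,0,0]]
    - [0,[-0.0017,0,0.0036],[0,0,0]]
    - [0,[-0.0017,0,0.0036],[0,0,0]]
    - [0,[-0.0017,0,0.0036],[0,0,0]]
    - [0,[-0.0017,0,0.0036],[0,0,0]]
    - [0,[-0.0017,0,0.0036],[0,0,0]]

```text
time: 23.02
ee_pos: [0.4776, -0.0992, 0.1477]
eef_rot: [0.974, 0.064, 0.217, -0.013]
ft_force: [-6.5, 1.7, 17.7]
width: 0.03
```

Request:
arm_command:
  commands:
    - [0,[-0.0003,0,0.0006],[0,0,0]]
    - [0,[-0.0006,0,0.0012],[0,0,0]]
    - [0,[-0.0008,0,0.0018],[0,0,0]]
    - [0,[-0.0011,0,0.0024],[0,0,0]]
    - [0,[-0.0011,0,0.0024],[0,0,0]]
    - [0,[-0.0011,0,0.0024],[0,0,0]]
    - [0,[-0.0011,0,0.0024],[0,0,0]]
    - [0,[-0.0011,0,0.0024],[0,0,0]]
    - [0,[-0.0011,0,0.0024],[0,0,0]]
    - [0,[-0.0011,0,0.0024],[0,0,0]]

```text
time: 23.85
ee_pos: [0.4786, -0.0992, 0.1466]
eef_rot: [0.974, 0.064, 0.218, -0.013]
ft_force: [-29.9, 6.2, 56.1]
width: 0.0298
```

```bash
python3 - <<'E'
from k import *
s=read_state();r=tq(7.5,25);print(s["time"],s["ee_pos"],s["ft_force"],s["torque"],s["width"])
print("grasp",s["ee_pos"]+R.from_quat(s["eef_rot"]).apply([0,0,.051]))
c=camera("wrist");save(c,"w11.png")
E
```

```text
23.85 [ 0.47859274 -0.09918889  0.14659211] [-29.89918718   6.24066545  56.07381134] [1.91058717 1.63606476 0.89810594] 0.02978182090348184
grasp [ 0.50011662 -0.09647962  0.10043605]
```

View pics/w11.png

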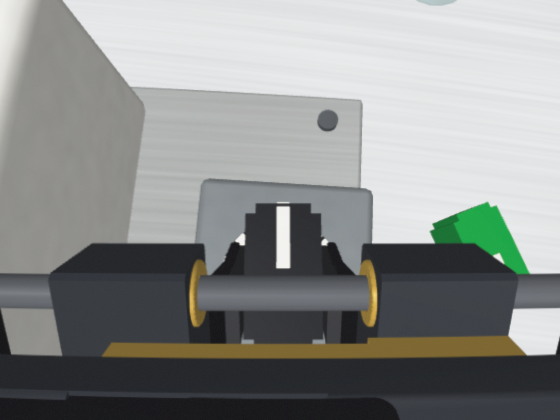

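A hard stop, at the height expected for fully pressed. The force is higher than it needs to be, so I'll ease off.

Request:
arm_command:
  commands:
    - [0,[0.0003,0,-0.0006],[0,0,0]]
    - [0,[0.0005,0,-0.001],[0,0,0]]
    - [0,[0.0008,0,-0.0018],[0,0,0]]
    - [0,[0.0009,0,-0.002],[0,0,0]]
    - [0,[0.0009,0,-0.002],[0,0,0]]
    - [0,[0.0009,0,-0.002],[0,0,0]]
    - [0,[0.0009,0,-0.002],[0,0,0]]
    - [0,[0.0009,0,-0.002],[0,0,0]]
    - [0,[0.0009,0,-0.002],[0,0,0]]
    - [0,[0.0009,0,-0.002],[0,0,0]]

```text
time: 24.73
ee_pos: [0.4778, -0.0992, 0.1474]
eef_rot: [0.974, 0.064, 0.217, -0.013]
ft_force: [-5.9, 1.1, 18.8]
width: 0.0294
```

```bash
python3 - <<'E'
from k import *
s=read_state();r=tq(7.5,25);print(s["time"],s["ee_pos"],s["ft_force"],s["torque"],s["width"])
print("grasp",s["ee_pos"]+R.from_quat(s["eef_rot"]).apply([0,0,.051]))
t=camera("scene");im=np.array(t["pixels"])[:,:,::-1]
cv2.imwrite('pics/sc12.png',cv2.resize(im[130:290,170:330],None,fx=3.7,fy=3.7,interpolation=cv2.INTER_CUBIC))
c=camera("wrist");cv2.imwrite('pics/w12z.png',cv2.resize(np.array(c["pixels"])[170:290,190:380,::-1],None,fx=4,fy=4,interpolation=cv2.INTER_CUBIC))
for dx in (0,.0013):
    b,X=knobpts(s,dx);print(dx,b,proj(c,[b+X*.028+[0,0,.038],b+X*.003+[0,0,.038]],s))
E
```

```text
24.7333 [ 0.47779829 -0.09915186  0.14739967] [-5.91816079  1.11733948 18.84353621] [0.55764851 0.11697174 0.25468379] 0.029413875048300134
grasp [ 0.49930413 -0.09640973  0.10123714]
0 [ 0.49930413 -0.09640973  0.07523714] [[281.00360993 207.35970736]
 [280.9529369  271.34525446]]
0.0013 [ 0.50059287 -0.096239    0.07523714] [[281.00629954 204.13285126]
 [280.95551353 267.92934019]]
```

View pics/sc12.png

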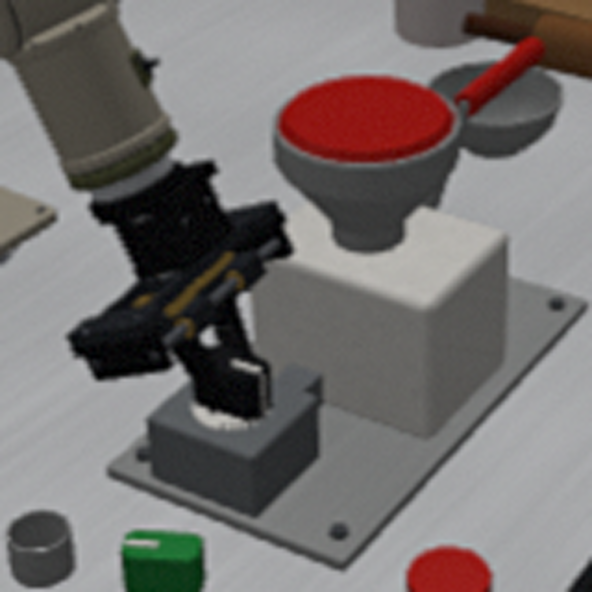

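View pics/w12z.png

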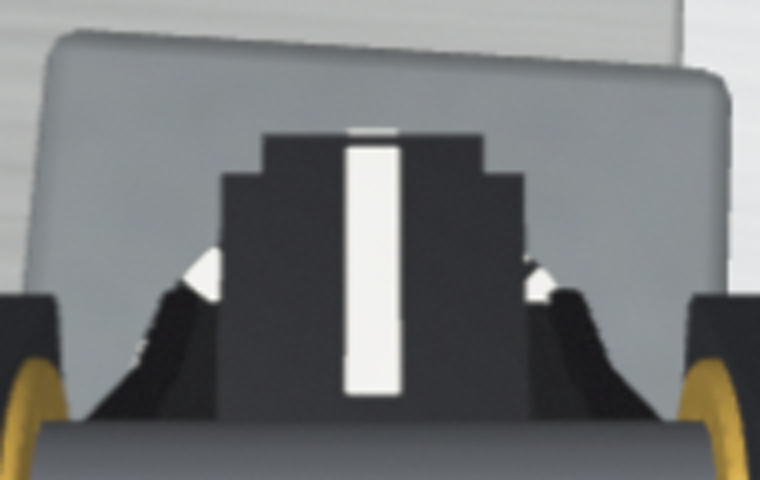

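The knob hasn't moved in the grip (pointer line at rows 206 to 269, as before). To confirm it's the spindle bottoming out and not a jam, I'll ease up and press again in steps, logging force against height.

```bash
cat > m.py <<'E'
from k import *
F=[];G=[];T=[]
for i in range(5):
    s=read_state();F.append(s["ft_force"]);G.append(s["ee_pos"]+R.from_quat(s["eef_rot"]).apply([0,0,.051]));T.append(s["torque"]);camera("top")
print(s["time"],"F",np.mean(F,0).round(2),"std",np.std(F,0).round(2),"grasp",np.mean(G,0).round(4),"std",np.std(G,0).round(4),"T",np.mean(T,0).round(2),s["width"])
E
python3 m.py
```

```text
25.0333 F [-6.4   1.8  18.69] std [0.5  0.26 0.39] grasp [ 0.4993 -0.0964  0.1012] std [0. 0. 0.] T [0.52 0.13 0.26] 0.029991207705582296
```

Request:
arm_command:
  commands:
    - [0,[0.0004,0,-0.001],[0,0,0]]
    - [0,[0.0009,0,-0.002],[0,0,0]]
    - [0,[0.0014,0,-0.003],[0,0,0]]
    - [0,[0.0019,0,-0.004],[0,0,0]]
    - [0,[0.0024,0,-0.005],[0,0,0]]
    - [0,[0.0028,0,-0.006],[0,0,0]]
    - [0,[0.0028,0,-0.006],[0,0,0]]
    - [0,[0.0028,0,-0.006],[0,0,0]]
    - [0,[0.0028,0,-0.006],[0,0,0]]
    - [0,[0.0028,0,-0.006],[0,0,0]]

```text
time: 25.92
ee_pos: [0.476, -0.0989, 0.1523]
eef_rot: [0.974, 0.064, 0.216, -0.014]
ft_force: [-0.6, -0.4, 0.5]
width: 0.0294
```

```bash
python3 m.py
```

```text
26.1167 F [-0.41 -0.32  0.33] std [0.3  0.38 0.25] grasp [ 0.4973 -0.0961  0.1061] std [0. 0. 0.] T [-0.04  0.56  0.01] 0.029689326641298884
```

Request:
arm_command:
  commands:
    - [0,[-0.0003,0,0.0006],[0,0,0]]
    - [0,[-0.0006,0,0.0013],[0,0,0]]
    - [0,[-0.0008,0,0.0018],[0,0,0]]
    - [0,[-0.0008,0,0.0018],[0,0,0]]
    - [0,[-0.0008,0,0.0018],[0,0,0]]
    - [0,[-0.0008,0,0.0018],[0,0,0]]
    - [0,[-0.0008,0,0.0018],[0,0,0]]
    - [0,[-0.0008,0,0.0018],[0,0,0]]
    - [0,[-0.0008,0,0.0018],[0,0,0]]
    - [0,[-0.0008,0,0.0018],[0,0,0]]

```text
time: 27.0
ee_pos: [0.4763, -0.0989, 0.1506]
eef_rot: [0.974, 0.064, 0.216, -0.014]
ft_force: [-1.6, 1.1, 2.8]
width: 0.0297
```

```bash
python3 m.py
```

```text
27.2 F [-1.63  0.59  1.96] std [0.4  0.45 0.47] grasp [ 0.4977 -0.0961  0.1043] std [0. 0. 0.] T [0.04 0.57 0.02] 0.029433883961817738
```

Request:
arm_command:
  commands:
    - [0,[-0.0003,0,0.0006],[0,0,0]]
    - [0,[-0.0005,0,0.001],[0,0,0]]
    - [0,[-0.0005,0,0.001],[0,0,0]]
    - [0,[-0.0005,0,0.001],[0,0,0]]
    - [0,[-0.0005,0,0.001],[0,0,0]]
    - [0,[-0.0005,0,0.001],[0,0,0]]
    - [0,[-0.0005,0,0.001],[0,0,0]]
    - [0,[-0.0005,0,0.001],[0,0,0]]
    - [0,[-0.0005,0,0.001],[0,0,0]]
    - [0,[-0.0005,0,0.001],[0,0,0]]

```text
time: 28.08
ee_pos: [0.4763, -0.0989, 0.1495]
eef_rot: [0.974, 0.064, 0.216, -0.014]
ft_force: [-0.9, -0.1, 2.4]
width: 0.0299
```

```bash
python3 m.py
```

```text
28.2833 F [-0.96 -0.    2.57] std [0.74 0.41 0.64] grasp [ 0.4977 -0.0961  0.1033] std [0. 0. 0.] T [0.05 0.38 0.05] 0.02941908803574408
```

Request:
arm_command:
  commands:
    - [0,[-0.0003,0,0.0006],[0,0,0]]
    - [0,[-0.0005,0,0.001],[0,0,0]]
    - [0,[-0.0005,0,0.001],[0,0,0]]
    - [0,[-0.0005,0,0.001],[0,0,0]]
    - [0,[-0.0005,0,0.001],[0,0,0]]
    - [0,[-0.0005,0,0.001],[0,0,0]]
    - [0,[-0.0005,0,0.001],[0,0,0]]
    - [0,[-0.0005,0,0.001],[0,0,0]]
    - [0,[-0.0005,0,0.001],[0,0,0]]
    - [0,[-0.0005,0,0.001],[0,0,0]]

```text
time: 29.17
ee_pos: [0.4763, -0.0989, 0.1484]
eef_rot: [0.974, 0.064, 0.216, -0.014]
ft_force: [-0.2, -0.5, 3.6]
width: 0.0295
```

```bash
python3 m.py
```

```text
29.3667 F [0.03 0.59 3.36] std [0.25 0.67 0.46] grasp [ 0.4976 -0.0961  0.1021] std [0. 0. 0.] T [0.12 0.18 0.08] 0.02974768256941425
```

Request:
arm_command:
  commands:
    - [0,[-0.0003,0,0.0006],[0,0,0]]
    - [0,[-0.0005,0,0.001],[0,0,0]]
    - [0,[-0.0005,0,0.001],[0,0,0]]
    - [0,[-0.0005,0,0.001],[0,0,0]]
    - [0,[-0.0005,0,0.001],[0,0,0]]
    - [0,[-0.0005,0,0.001],[0,0,0]]
    - [0,[-0.0005,0,0.001],[0,0,0]]
    - [0,[-0.0005,0,0.001],[0,0,0]]
    - [0,[-0.0005,0,0.001],[0,0,0]]
    - [0,[-0.0005,0,0.001],[0,0,0]]

```text
time: 30.25
ee_pos: [0.4766, -0.099, 0.1476]
eef_rot: [0.974, 0.064, 0.216, -0.014]
ft_force: [-4.7, 1.5, 12.2]
width: 0.0295
```

```bash
python3 m.py
```

```text
30.45 F [-4.82  1.21 12.38] std [0.37 0.36 0.32] grasp [ 0.498  -0.0962  0.1014] std [0. 0. 0.] T [0.38 0.34 0.18] 0.029863847268080286
```

Request:
arm_command:
  commands:
    - [0,[-0.0003,0,0.0004],[0,0,0]]
    - [0,[-0.0006,0,0.0006],[0,0,0]]
    - [0,[-0.0006,0,0.0006],[0,0,0]]
    - [0,[-0.0006,0,0.0006],[0,0,0]]
    - [0,[-0.0006,0,0.0006],[0,0,0]]
    - [0,[-0.0006,0,0.0006],[0,0,0]]
    - [0,[-0.0006,0,0.0006],[0,0,0]]
    - [0,[-0.0006,0,0.0006],[0,0,0]]
    - [0,[-0.0006,0,0.0006],[0,0,0]]
    - [0,[-0.0006,0,0.0006],[0,0,0]]

```text
time: 31.33
ee_pos: [0.4768, -0.0991, 0.1474]
eef_rot: [0.974, 0.064, 0.217, -0.014]
ft_force: [-8.9, 3.0, 21.3]
width: 0.0298
```

```bash
python3 m.py
```

```text
31.5333 F [-9.15  2.33 20.93] std [0.58 0.66 0.4 ] grasp [ 0.4982 -0.0963  0.1012] std [0. 0. 0.] T [0.66 0.37 0.32] 0.029477142529852368
```

Pressing again gave the same picture. The force rises steadily, about 0.8 N/mm over at least 4 mm as expected for the spring, then meets a sharp stop at the same height (grasp z 0.1014, so underside about 0.076). I'll do a last scene check before handing in.

```bash
python3 - <<'E'
from k import *
t=camera("top");save(t,"top13.png");a=cv2.imread("pics/top0.png").astype(int);b=np.array(t["pixels"])[:,:,::-1].astype(int)
d=(np.abs(cv2.blur(np.abs(a-b).sum(2).astype(np.float32),(3,3)))>60).astype(np.uint8)
n,l,st,ce=cv2.connectedComponentsWithStats(d)
print([ (list(st[i]),ce[i].round()) for i in range(1,n) if st[i,4]>15])
E
python3 m.py
```

```text
[([np.int32(382), np.int32(186), np.int32(23), np.int32(21), np.int32(319)], array([393., 196.])), ([np.int32(298), np.int32(218), np.int32(89), np.int32(202), np.int32(11348)], array([347., 318.])), ([np.int32(499), np.int32(317), np.int32(61), np.int32(63), np.int32(2569)], array([534., 352.])), ([np.int32(538), np.int32(402), np.int32(22), np.int32(18), np.int32(232)], array([552., 413.]))]
31.8333 F [-8.96  2.59 20.61] std [0.26 0.27 0.3 ] grasp [ 0.4982 -0.0963  0.1012] std [0. 0. 0.] T [0.68 0.38 0.32] 0.029540524711680467
```

View pics/top13.png

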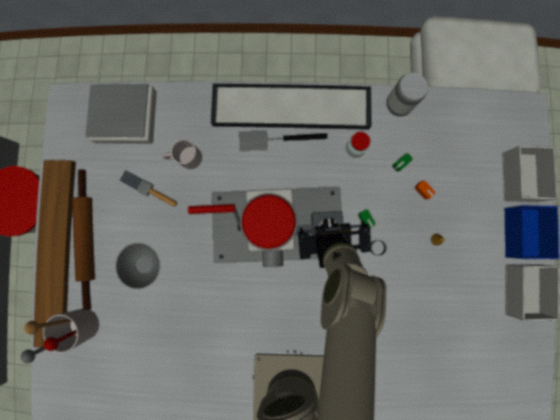

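Only the knob's old place at (393,196) and the arm itself differ from the first picture. The lever bar is back at (212,209) and the other objects haven't moved, so I'm handing in.

```bash
python3 -c "
from bench import *
print(close_job())"
```

```text
the job is handed in; nothing more can be done
None
```

The job is handed in after about 32 s of robot time. My checks point to it being done as asked, with one force reading that doesn't quite agree.

- **Lever:** I gripped the red bar and pulled it about 1.0 rad until it met its end stop. I then eased it back at about 0.4 rad/s with the hand still on it, up against the rest stop, and only then let go. The wrist and top views showed it back at rest.
- **Knob:** I gripped the black knob across its 30 mm width with the tool tilted 25° to clear the hopper. I turned it to about 7.5°, the direction of the red mark and the spindle's flat, and slid it on with almost no force.
- **Final hold:** The knob is still gripped at 50 N and pressed down with about 20 N. Its underside is about 75–76 mm above the table; 76 mm means fully pressed in.
- **Everything else:** Comparing the first and last top views shows only the knob and the arm changed, but the arm hides a strip of the table in front of the console.

**Checks that disagreed:**
- **Spring force:** The force rose at about 0.8 N/mm, as expected, up to a sharp stop that repeated at the same height. The values were about 3 N lower than the stated 3 to 8 N. I judged the spindle bottomed from the stop height and the final force well above 8 N.
- **First press:** It briefly reached about 56 N upward and 30 N sideways at the wrist. I eased off straight away and pressed again more gently. That is under the 120 N wrist limit, and the torque readings put the contact at the knob, not the gripper's body.

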